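# Run cover plates through the marking slide

### The arm

A 6-joint arm with a two-finger parallel gripper is mounted at the origin on the work surface. World frame = base frame: x ahead of the robot, y to its left, z up, the work surface at z = 0. Lengths are in mm, angles in rad, forces in N, time in s.
With the tool pointing down it reaches from about 400 to 925 mm from the base axis. Payload 12.5 kg.
Tool frame: the origin (TCP) lies midway between the tips of the shut fingers; the grasp point (between the pads) lies 19 mm behind it; z points along the fingers, y is the line along which they close (so a half turn about z gives the same grasp; the last joint's range is limited). The gripper opens to 95 mm and grips with 3 to 60 N. Pads are 20 mm wide; open, the fingers measure 119 mm over their backs; the gripper's body (75 mm by 180 mm) begins 59 mm behind the grasp point.
Start: joints at [-1.265, 0.491, 1.559, -0, 1.092, -0.106], TCP at [250.186, -572.76, 214.661] pointing down, gripper open.
Joint ranges: [-3.1, 3.1], [-0.84, 2.19], [0.05, 2.79], [-1.13, 4.28], [0.06, 2.93], [-2.69, 2.69]. Speed limits (rad/s): [2.22, 2.22, 2.79, 3.14, 3.14, 3.14].

### API

Orientations are given as [roll, pitch, yaw] about the fixed x, y, z axes, in that order (R = Rz(yaw) Ry(pitch) Rx(roll)).
In Python, from cell import env gives the robot as it stands.
- The arm moves only by the tool carry_out, never from a script. Its argument "series" is a list of rows, each a list of 4 numbers: the shift along the world's x, y, z normalised to -1 to 1, where 1 is 5 cm, then the turn about the world's z normalised to -1 to 1, where 1 is 6 degrees. In form: [[x, y, z, turn], ...]. A call has exactly 5 rows; each row shifts and turns the commanded pose from where the row before left it; what a row does not reach is not made up. A row lasts 1/10 s, in which the tool goes at most 50 mm and 8.59 degrees, less where a joint would pass 70% of its speed; a pose out of reach is approached as far as the arm can. A call with a number of a shift or a turn outside -1 to 1 is refused whole. A call with a gripper value outside its range is refused whole. "fingers" is the closure, from -1 (fully open) to 1 (shut), set as the call begins (left out, the last holds). The fingers move at their own pace and stop on an object; the grip force is fixed at half the most. Time passes only in rows, so rows that do not move let the fingers close, or fill a call up. It gives the time, the measured TCP pose, the force, the opening and the grip force at its end, in the units of the state.
- env.state(): the state, without advancing time (a new reading comes with each control period).
- env.read_camera(name): name is "scene" or "top"; returns the picture (480x640x3 uint8, red, green, blue); there is no depth.
- env.calibration(name): a dict with "K" (3x3 intrinsics, pixels), "dist" ([k1, k2, p1, p2, k3] as OpenCV has them; the pictures are not rectified), "pose" (4x4, takes a point from camera to world coordinates). Camera axes: x right, y down, z forward; pixel columns grow to the right and rows downward; lengths in mm; the calibration is good to about 2 mm. A picture is of the moment at which its call begins. calibration takes no time and is no camera call.
- env.job_done(): hands the job in; it is judged then, once.
Trained networks look in the newest picture that a camera, given by its name, has taken for a name from the list of things; names that differ only in an ending like _2 or _b are one class to them, and where a whole thing is asked for, a point or a joint stands for the part that bears it (a point fixed in the world has none). Each returns a list of dicts, best first, with "conf" (0 to 1); they miss things now and then, are a little off and sometimes report something else, mostly with a low value. They report only what shows in the picture. A call takes as long as a camera call. They do not tell look-alikes from the thing itself.
- env.look_for(camera, label): "position" ([row, column] as shares, 0 to 1, of the picture: columns of its width, rows of its height, amid what is visible of it).
The state is a dict: "t": time; "joints": joint angles; "qvel": joint speeds; "tau": joint torques, N m; "eef_pos": TCP position; "tcp_rot": TCP orientation; "ft_force": force on the tool from outside, world axes, zero at the start; "moment": the same for the moment, N m; "opening": opening from 0.0 (shut) to 1.0 (fully open); "grip_force": force on a finger pad.
Only numpy, scipy, OpenCV 4.12 (cv2) and the standard library are available. Lean on these libraries where they do the work, as an engineer would, in place of code of your own. Each camera call takes 0.05 s, during which the arm holds its last target. There are 200 camera calls.

### The job

Pull the carriage of the marking slide to its front stop, balance every steel cover plate roughly level on top of a rubber dome of its own, then slide the loaded carriage fully home against the rear stop in front of the marking unit and let it stay there three seconds for marking with all plates still balanced (should one fall, bring the carriage back and load it again). Then bring the carriage back to the front stop, lay all plates flat in the tray in a single layer, and leave the empty carriage at the front stop; leave the carton, the tub and the ball valve alone.

Things in the scene. Friction and masses are not known exactly. Their poses are not given: they have to be found in the camera images.
- plate1: loose flat stainless cover plate, 48 x 80 x 16 mm (x, y, z), about 0.3 kg, both faces alike; origin at its centre, z through the thickness. Two or three of the three plates are present
- plate2: loose flat stainless cover plate, 48 x 80 x 16 mm (x, y, z), about 0.3 kg, both faces alike; origin at its centre, z through the thickness. Two or three of the three plates are present
- plate3: loose flat stainless cover plate, 48 x 80 x 16 mm (x, y, z), about 0.3 kg, both faces alike; origin at its centre, z through the thickness. Two or three of the three plates are present
- rest1 (a point): apex of a fixed black rubber dome on the carriage (spherical, radius 45 mm, its apex 13 mm above the flat deck of the carriage); moves with the carriage, axes as the bed's: a plate balanced here has its centre 8 mm above this point. The domes stand 100 mm apart across the slide
- rest2 (a point): apex of a fixed black rubber dome on the carriage (spherical, radius 45 mm, its apex 13 mm above the flat deck of the carriage); moves with the carriage, axes as the bed's: a plate balanced here has its centre 8 mm above this point. The domes stand 100 mm apart across the slide
- rest3 (a point): apex of a fixed black rubber dome on the carriage (spherical, radius 45 mm, its apex 13 mm above the flat deck of the carriage); moves with the carriage, axes as the bed's: a plate balanced here has its centre 8 mm above this point. The domes stand 100 mm apart across the slide
- carriage (a joint): travel of the carriage along the bed's +x in m: 0 at the front stop (nearest the robot), 0.12 at the rear stop in front of the marking unit. Slides with about 2 N of friction. Deck 150 mm (x, from 50 mm before to 100 mm behind the line of domes) by 310 mm (y), its top 56 mm above the counter
- handle (a point): middle of the carriage's handle, a round steel bar of 12 mm diameter and 110 mm length along the bed's y, 64 mm above the counter, 40 mm in front of the deck and 90 mm in front of the line of domes; moves with the carriage, axes as the bed's
- bed: fixed grey bed of the marking slide, 360 mm (x, from -160 to +200 mm) by 320 mm (y, +-160 mm) by 30 mm high; origin on its underside, +x along the slide, away from the robot. At its far end (x = 140 to 200 mm) stands the white marking unit, 300 mm wide, its top 90 mm above the counter
- mat: fixed thin black rubber mat, 290 x 150 x 3 mm (x, y, z), on which the plates wait; origin at the centre of its underside. Mat and tray lie on either side of the slide, which on which side varies
- tray: loose white open tray of 0.9 kg, best left where it stands, 290 x 130 mm outside (x, y), rim 20 mm high, walls and floor 5 mm thick; origin at the centre of its underside
- carton: bystander: cardboard box 120 x 90 x 70 mm; origin under its centre
- tub: bystander: clear tub with bolts, 120 x 160 x 60 mm; origin under its centre
- valve: bystander: steel ball valve with a blue lever, about 100 x 100 x 75 mm; origin under its centre
Mind the look-alikes: they are no part of the job. Leave any pink look-alike of the plate3 alone.

How it is judged:
By the outcome, as a careful person would: the job done as asked, in the order asked, and still so for the second after the job is handed in, with the robot touching nothing.
Of plate1, plate2, plate3 only 2 to 3 are there at a start; the rules pass over those that are not, and their reading is None.
At some moment in a run one of tray may be knocked a few centimetres aside while the robot is not near it.
Once in a run the grip may slacken for a moment while it holds something.
It also fails if it takes over 208 s, if anything falls off the work surface, if the arm or the gripper's body presses on something with over 40 N, if the wrist force passes 120 N, or if a joint passes its speed limit or range.

## Working session

There is one attempt and no reset: what is moved stays moved. The work goes in short steps, Python scripts to look and compute and a tool call to move; the robot and the scene stay as the last step left them, time stands still between calls to the robot, and variables do not carry over. Pictures are saved under pics/ and viewed, at most 14 in all, crops included, and the job is handed in when it is done.

Besides the shell and the picture viewer there is one more tool, called after "Call:" as name(argument=value, ...), one argument or row to a line, values as JSON. carry_out: Moves the arm, as the interface text tells. Its arguments: {"type":"object","properties":{"series":{"type":"array","items":{"type":"array","items":{"type":"number","minimum":-1,"maximum":1}}},"fingers":{"type":"number"}},"required":["series"]}

```bash
mkdir -p pics; ls
cat > h.py <<'E'
from cell import env
import numpy as np, cv2
def snap(cam,name=None):
    im=env.read_camera(cam)
    if name: cv2.imwrite('pics/'+name+'.png',im[:,:,::-1])
    return im
def unproj(cam,uv,z):
    c=env.calibration(cam);K=np.array(c['K'],float);P=np.array(c['pose'],float)
    n=cv2.undistortPoints(np.array(uv,float).reshape(-1,1,2),K,np.array(c['dist'],float)).reshape(-1,2)
    d=np.c_[n,np.ones(len(n))]@P[:3,:3].T;o=P[:3,3]
    return o+d*((z-o[2])/d[:,2])[:,None]
def proj(cam,X):
    c=env.calibration(cam);P=np.linalg.inv(np.array(c['pose'],float))
    return cv2.projectPoints(np.array(X,float).reshape(-1,3),cv2.Rodrigues(P[:3,:3])[0],P[:3,3],np.array(c['K'],float),np.array(c['dist'],float))[0].reshape(-1,2)
def find(cam,l,z):
    r=[]
    for d in env.look_for(cam,l):
        uv=[d['position'][1]*640,d['position'][0]*480]
        r.append((round(d['conf'],2),np.round(uv).tolist(),np.round(unproj(cam,[uv],z)[0][:2]).tolist()))
    return r
E
python3 - <<'E'
from h import *
snap('top','t0');snap('scene','s0')
for c in('top','scene'): print(c,np.round(np.array(env.calibration(c)['pose'])[:3],2).tolist(),env.calibration(c)['K'])
for l,z in [('plate1',19),('plate2',19),('plate3',19),('rest1',69),('handle',64),('mat',3),('tray',5),('bed',30)]: print(l,find('top',l,z))
print(env.state())
E
```

```text
pics
top [[0.03, -0.99, 0.11, 352.36], [-1.0, -0.03, -0.0, -115.31], [0.01, -0.11, -0.99, 1587.19]] [[559.29368471   0.         325.00240255]
 [  0.         559.29368471 242.41051744]
 [  0.           0.           1.        ]]
scene [[0.52, 0.47, -0.72, 1527.71], [0.85, -0.29, 0.43, -717.25], [-0.0, -0.84, -0.55, 843.54]] [[618.00448916   0.         318.98960641]
 [  0.         618.00448916 234.13056003]
 [  0.           0.           1.        ]]
plate1 [(0.91, [401.0, 270.0], [461.0, -336.0]), (0.79, [401.0, 303.0], [369.0, -337.0]), (0.78, [462.0, 309.0], [356.0, -506.0]), (0.72, [406.0, 236.0], [557.0, -349.0])]
plate2 [(0.91, [401.0, 270.0], [461.0, -336.0]), (0.79, [401.0, 303.0], [369.0, -337.0]), (0.78, [462.0, 309.0], [356.0, -506.0]), (0.72, [406.0, 236.0], [557.0, -349.0])]
plate3 [(0.91, [401.0, 270.0], [461.0, -336.0]), (0.79, [401.0, 303.0], [369.0, -337.0]), (0.78, [462.0, 309.0], [356.0, -506.0]), (0.72, [406.0, 236.0], [557.0, -349.0])]
rest1 [(0.67, [491.0, 254.0], [507.0, -574.0]), (0.55, [287.0, 211.0], [612.0, -12.0])]
handle [(0.7, [285.0, 206.0], [624.0, -7.0]),
[... 208 characters left out ...]
 -15.0])]
{'t': 0.5, 'joints': array([-1.26460319e+00,  4.90951408e-01,  1.55892542e+00,  1.40033788e-05,
        1.09170233e+00, -1.05621409e-01]), 'qvel': array([-1.12745918e-03, -1.01587807e-03,  3.31226637e-04, -1.41639221e-03,
        2.50356038e-05,  6.97475684e-05]), 'tau': array([-1.32899233e-03, -6.12055349e+01, -2.58286858e+01,  6.92354003e-02,
        4.47729765e-02, -3.12308686e-06]), 'eef_pos': array([ 250.18384589, -572.74763473,  214.62022622]), 'tcp_rot': array([ 3.14157792e+00, -1.09342095e-05,  4.11808094e-01]), 'ft_force': array([-0.08296878, -0.03637869,  0.77038131]), 'moment': array([0.03114437, 0.03570544, 0.03815511]), 'grip_force': 0.0, 'opening': 0.9969668751930771}
```

View pics/t0.png

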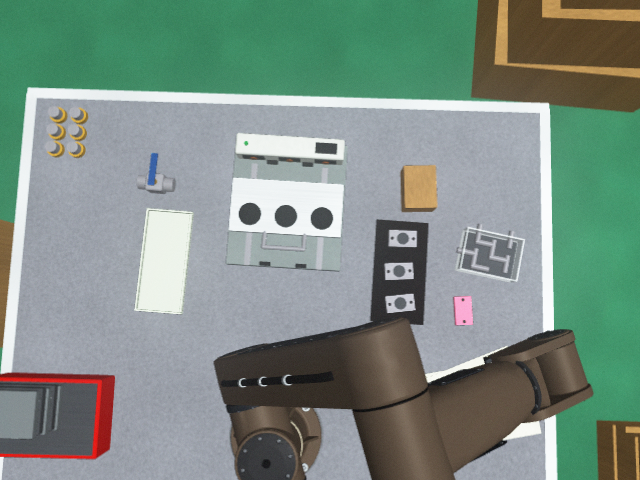

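View pics/s0.png

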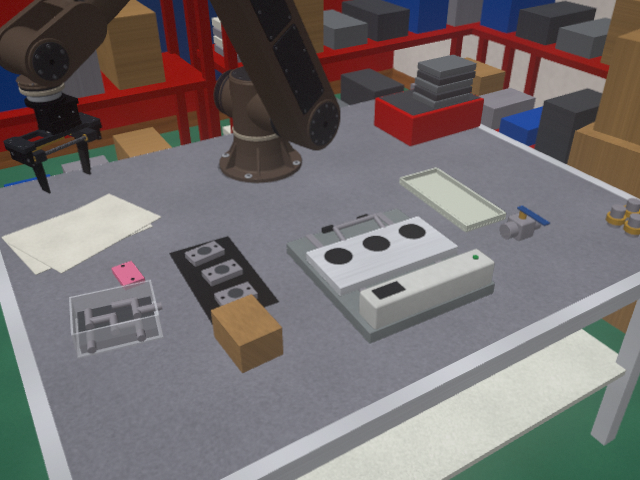

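The top view shows three steel plates on the black mat at about (403,238), (399,271) and (400,303). The pink look-alike is off the mat at (463,310). The white carriage is mid-travel with domes at (250,214), (286,216) and (322,217), and the tray is on the left at (163,260). I'll segment for exact positions and confirm in one crop.

```bash
cat >> h.py <<'E'
def blobs(mask,roi,lo,hi):
    x0,y0,x1,y1=roi;m=np.zeros(mask.shape,np.uint8);m[y0:y1,x0:x1]=mask[y0:y1,x0:x1]
    cs=cv2.findContours(m,cv2.RETR_EXTERNAL,cv2.CHAIN_APPROX_NONE)[0]
    return [c for c in cs if lo<cv2.contourArea(c)<hi]
def rect(cam,c,z):  # world-plane min-area rectangle: centre, sides, direction of long side
    w=unproj(cam,c.reshape(-1,2),z)[:,:2].astype(np.float32)
    b=cv2.boxPoints(cv2.minAreaRect(w));e=[b[1]-b[0],b[2]-b[1]]
    e.sort(key=lambda v:-np.linalg.norm(v));a=np.degrees(np.arctan2(e[0][1],e[0][0]))%180
    return np.round(b.mean(0),1).tolist(),[round(float(np.linalg.norm(v)),1) for v in e],round(float(a),1)
def plates(im,roi,z,cam='top',lo=150,hi=900):
    v=im.max(2); return [rect(cam,c,z) for c in blobs((v>95).astype(np.uint8),roi,lo,hi)]
def domes(im):
    v=im.max(2);r=[]
    for c in blobs((v<70).astype(np.uint8),(225,175,350,300),150,700):
        m=cv2.moments(c);r.append([m['m10']/m['m00'],m['m01']/m['m00']])
    r=np.array(sorted(r)); return np.round(r,1).tolist(),np.round(unproj('top',r,60)[:,:2],1).tolist()
E
python3 - <<'E'
from h import *
im=cv2.imread('pics/t0.png')[:,:,::-1]
print('plates',plates(im,(376,222,426,321),19))
print('domes',domes(im))
for c in blobs((im.min(2)>190).astype(np.uint8),(225,170,350,245),2000,9000): print('deck',rect('top',c,56))
for c in blobs((im.min(2)>190).astype(np.uint8),(130,200,200,320),1000,9000): print('tray',rect('top',c,20))
for c in blobs((im.max(2)<70).astype(np.uint8),(365,215,432,321),1000,9000): print('mat',rect('top',c,3))
a=cv2.resize(im[125:330,220:480],None,fx=3,fy=2.9,interpolation=cv2.INTER_CUBIC)
cv2.imwrite('pics/c0.png',a[:,:,::-1])
E
```

```text
plates [([369.29998779296875, -333.70001220703125], [81.2, 47.4], 98.0), ([459.5, -328.79998779296875], [81.5, 47.8], 91.7), ([551.7000122070312, -337.29998779296875], [79.8, 45.6], 91.7)]Traceback (most recent call last):
  File "<stdin>", line 4, in <module>
  File "h.py", line 36, in domes
    r=np.array(sorted(r)); return np.round(r,1).tolist(),np.round(unproj('top',r,60)[:,:2],1).tolist()
                                                                  ~~~~~~^^^^^^^^^^^^
  File "h.py", line 9, in unproj
    n=cv2.undistortPoints(np.array(uv,float).reshape(-1,1,2),K,np.array(c['dist'],float)).reshape(-1,2)
      ~~~~~~~~~~~~~~~~~~~^^^^^^^^^^^^^^^^^^^^^^^^^^^^^^^^^^^^^^^^^^^^^^^^^^^^^^^^^^^^^^^^
cv2.error: OpenCV(4.12.0) /io/opencv/modules/calib3d/src/undistort.dispatch.cpp:347: error: (-215:Assertion failed) CV_IS_MAT(_src) && CV_IS_MAT(_dst) && (_src->rows == 1 || _src->cols == 1) && (_dst->rows == 1 || _dst->cols == 1) && _src->cols + _src->rows - 1 == _dst->rows + _dst->cols - 1 && (CV_MAT_TYPE(_src->type) == CV_32FC2 || CV_MAT_TYPE(_src->type) == CV_64FC2) && (CV_MAT_TYPE(_dst->type) == CV_32FC2 || CV_MAT_TYPE(_dst->type) == CV_64FC2) in function 'cvUndistortPointsInternal'
```

Run:
```python
from h import *
im=cv2.imread('pics/t0.png')[:,:,::-1]
print(im[214,236:330:3].max(1))
for T in (60,90,120):
  print([cv2.contourArea(c) for c in blobs((im.max(2)<T).astype(np.uint8),(225,175,350,300),20,9999)])
for c in blobs((im.min(2)>190).astype(np.uint8),(225,170,350,245),1000,9000): print('deck',rect('top',c,56))
for c in blobs((im.min(2)>190).astype(np.uint8),(130,200,200,320),1000,9000): print('tray',rect('top',c,20))
for c in blobs((im.max(2)<70).astype(np.uint8),(365,215,432,321),1000,9000): print('mat',rect('top',c,3))
a=cv2.resize(im[125:330,220:480],None,fx=3,fy=2.9,interpolation=cv2.INTER_CUBIC)
cv2.imwrite('pics/c0.png',a[:,:,::-1])
```

```text
[245  71  70  72  74  74  76  78  98 245 245 246 246  90  78  76  77  78
  77  79 128 247 246 247 247 165  78  78  79  78  79  76]
[]
[27.0, 22.5, 321.0, 316.5, 323.0]
[36.5, 41.0, 335.0, 338.5, 337.5]
deck ([628.4000244140625, -9.399999618530273], [311.1, 156.5], 88.1)
tray ([468.8999938964844, 331.5], [288.7, 131.3], 177.0)
mat ([459.1000061035156, -332.79998779296875], [286.2, 146.4], 177.5)
```

View pics/c0.png

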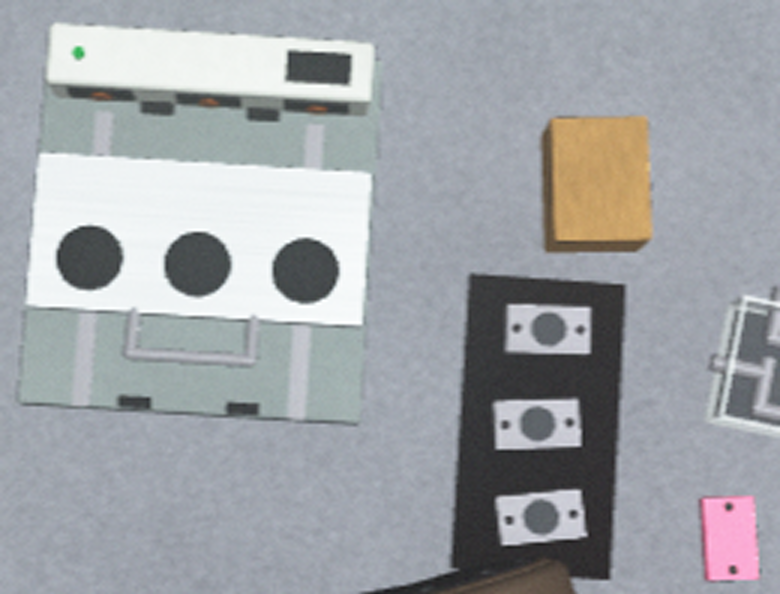

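The crop confirms three steel plates on the mat, with the pink one (463,310 in the full picture) apart from them. The handle bar is at crop (190,357), and the bed is yawed about −2°.

```bash
sed -i "s/v<70).astype(np.uint8),(225,175,350,300)/v<120).astype(np.uint8),(225,175,350,300)/; s/unproj('top',r,60)/unproj('top',r,57)/" h.py
python3 - <<'E'
from h import *
im=cv2.imread('pics/t0.png')[:,:,::-1]
d=domes(im);print(d)
w=np.array(d[1]);v=w[0]-w[2];print('yaw',np.degrees(np.arctan2(-v[0],v[1])),np.linalg.norm(v))
y=np.arctan2(-v[0],v[1]);print('handle',w[1]-90*np.array([np.cos(y),np.sin(y)]))
# bed front face bottom corners seen in the image -> front stop travel
c=unproj('top',[[227,265],[341,270]],30);print(c)
# handle bar pixel
print(unproj('top',[[220+130/3,125+354/2.9],[220+254/3,125+361/2.9]],64))
E
```

```text
([[249.2, 213.4], [285.3, 215.7], [321.4, 217.9]], [[602.9, 92.0], [599.5, -8.0], [596.2, -107.9]])
yaw -1.919650185508831 200.01224962486674
handle [509.55050924  -4.98518465]
[[ 460.00426557  151.01668925   30.        ]
 [ 455.35795638 -166.84025757   30.        ]]
[[509.67021822  48.38474518  64.        ]
 [506.37443433 -64.86315769  64.        ]]
```

Call:
carry_out(
  series=[
    [0.35, 0.75, 0, 0.7],
    [0.35, 0.75, 0, 0.7],
    [0.35, 0.75, 0, 0.7],
    [0.35, 0.75, 0, 0.7],
    [0.35, 0.75, 0, 0.7],
  ],
  fingers=0.2,
)

```text
t: 1.0
eef_pos: [338.1, -383.8, 214.8]
tcp_rot: [3.141, 0.0, 0.781]
ft_force: [1.3, -0.6, -0.9]
opening: 0.637
grip_force: 0.0
```

Call:
carry_out(
  series=[
    [0.35, 0.75, 0, 0.7],
    [0.35, 0.75, 0, 0.7],
    [0.35, 0.75, 0, 0.7],
    [0.35, 0.75, 0, 0.7],
    [0.35, 0.75, 0, 0.7],
  ],
)

```text
t: 1.5
eef_pos: [425.7, -196.2, 214.9]
tcp_rot: [3.141, 0.0, 1.148]
ft_force: [0.6, 0.2, -0.4]
opening: 0.399
grip_force: 0.0
```

Call:
carry_out(
  series=[
    [0.35, 0.75, 0, 0.7],
    [0.35, 0.75, 0, 0.7],
    [0.35, 0.75, 0, 0.7],
    [0.35, 0.75, 0, 0.7],
    [0, 0, 0, 0],
  ],
)

```text
t: 2.0
eef_pos: [496.5, -44.3, 214.8]
tcp_rot: [3.141, -0.0, 1.444]
ft_force: [-0.2, 0.0, -0.6]
opening: 0.398
grip_force: 0.0
```

Call:
carry_out(
  series=[
    [0.13, 0.39, 0, 0.45],
    [0.13, 0.39, -0.6, 0.44],
    [0, 0, -1, 0],
    [0, 0, -1, 0],
    [0, 0, -0.4, 0],
  ],
)

```text
t: 2.5
eef_pos: [506.4, -9.0, 61.2]
tcp_rot: [-3.137, -0.0, 1.531]
ft_force: [-0.5, -0.1, 0.7]
opening: 0.4
grip_force: 0.0
```

Call:
carry_out(
  series=[
    [0, 0, -0.4, 0],
    [0, 0, 0, 0],
    [0, 0, 0, 0],
    [0, 0, 0, 0],
    [0, 0, 0, 0],
  ],
)

```text
t: 3.0
eef_pos: [508.7, -9.0, 45.8]
tcp_rot: [3.14, 0.0, 1.531]
ft_force: [0.6, 0.9, 0.0]
opening: 0.399
grip_force: 0.0
```

Close on the handle and pull.

Call:
carry_out(
  series=[
    [0, 0, 0, 0],
    [0, 0, 0, 0],
    [0, 0, 0, 0],
    [0, 0, 0, 0],
    [0, 0, 0, 0],
  ],
  fingers=1,
)

```text
t: 3.5
eef_pos: [508.5, -8.8, 44.8]
tcp_rot: [3.141, 0.0, 1.531]
ft_force: [1.3, 0.7, 2.4]
opening: 0.117
grip_force: 30.0
```

Call:
carry_out(
  series=[
    [-0.1, 0, 0, 0],
    [-0.2, 0, 0, 0],
    [-0.2, 0.02, 0, 0],
    [-0.2, 0, 0, 0],
    [-0.1, 0, 0, 0],
  ],
)

```text
t: 4.0
eef_pos: [467.1, -7.4, 44.8]
tcp_rot: [-3.141, -0.0, 1.531]
ft_force: [3.1, 8.0, 2.4]
opening: 0.12
grip_force: 30.0
```

Call:
carry_out(
  series=[
    [-0.06, 0, 0, 0],
    [-0.06, 0, 0, 0],
    [-0.06, 0, 0, 0],
    [-0.06, 0, 0, 0],
    [-0.06, 0, 0, 0],
  ],
)

```text
t: 4.5
eef_pos: [452.6, -7.0, 44.8]
tcp_rot: [-3.141, -0.001, 1.531]
ft_force: [2.7, 12.6, 4.4]
opening: 0.119
grip_force: 30.0
```

Call:
carry_out(
  series=[
    [-0.02, 0, 0, 0],
    [-0.02, 0, 0, 0],
    [-0.02, 0, 0, 0],
    [-0.02, 0, 0, 0],
    [-0.02, 0, 0, 0],
  ],
)

```text
t: 5.0
eef_pos: [447.6, -6.8, 44.8]
tcp_rot: [-3.141, -0.001, 1.531]
ft_force: [3.1, 14.8, 5.4]
opening: 0.12
grip_force: 30.0
```

Call:
carry_out(
  series=[
    [-0.02, 0.02, 0, 0.03],
    [-0.02, 0.02, 0, 0.03],
    [-0.02, 0, 0, 0],
    [-0.02, 0, 0, 0],
    [-0.02, 0, 0, 0],
  ],
)

```text
t: 5.5
eef_pos: [443.3, -6.5, 44.8]
tcp_rot: [3.141, 0.001, 1.537]
ft_force: [2.6, -6.8, 2.9]
opening: 0.121
grip_force: 30.0
```

Call:
carry_out(
  series=[
    [-0.02, 0, 0, 0],
    [-0.02, 0, 0, 0],
    [-0.02, 0, 0, 0],
    [-0.02, 0, 0, 0],
    [-0.02, 0, 0, 0],
  ],
)

```text
t: 6.0
eef_pos: [439.2, -6.4, 44.9]
tcp_rot: [3.139, 0.001, 1.537]
ft_force: [9.9, -2.0, -3.5]
opening: 0.121
grip_force: 30.0
```

Call:
carry_out(
  series=[
    [-0.02, 0, 0, 0],
    [-0.02, 0, 0, 0],
    [0, 0, 0, 0],
    [0, 0, 0, 0],
    [0, 0, 0, 0],
  ],
)

```text
t: 6.5
eef_pos: [439.2, -6.4, 44.9]
tcp_rot: [3.135, 0.001, 1.537]
ft_force: [15.6, -0.3, -8.9]
opening: 0.12
grip_force: 30.0
```

Run:
```python
from h import *
im=snap('top','t1');print(domes(im));print(env.state()['eef_pos'],env.state()['ft_force'])
```

```text
([[319.7, 243.3]], [[525.4, -105.5]])
[439.21166842  -6.39711342  44.84581841] [ 1.55375510e+01  5.11603301e-03 -8.55353262e+00]
```

Call:
carry_out(
  series=[
    [0.02, 0, 0, 0],
    [0, 0, 0, 0],
    [0, 0, 0, 0],
    [0, 0, 0.1, 0],
    [0, 0, 0.5, 0],
  ],
  fingers=0.2,
)

```text
t: 7.05
eef_pos: [435.9, -5.6, 73.8]
tcp_rot: [-3.137, -0.001, 1.537]
ft_force: [0.2, 0.4, 0.3]
opening: 0.394
grip_force: 0.0
```

Call:
carry_out(
  series=[
    [0, 0, 1, 0],
    [0.1, -0.3, 0.5, 0],
    [0.3, -0.8, 0, 0.1],
    [0.3, -0.8, 0, 0.1],
    [0.3, -0.8, 0, 0.1],
  ],
  fingers=-0.5,
)

```text
t: 7.55
eef_pos: [487.3, -142.1, 150.5]
tcp_rot: [3.141, 0.0, 1.57]
ft_force: [1.6, 0.8, 0.1]
opening: 0.731
grip_force: 0.0
```

Call:
carry_out(
  series=[
    [0.3, -0.8, 0, 0.1],
    [0.3, -0.8, 0, 0.1],
    [0.3, -0.8, 0, 0.1],
    [0.3, -0.8, 0, 0],
    [0.1, -0.5, 0, 0],
  ],
)

```text
t: 8.05
eef_pos: [552.6, -328.3, 149.7]
tcp_rot: [3.141, 0.0, 1.599]
ft_force: [-0.5, 0.2, -0.1]
opening: 0.745
grip_force: 0.0
```

Call:
carry_out(
  series=[
    [0, 0, 0, 0],
    [0, 0, 0, 0],
    [0, 0, 0, 0],
    [0, 0, 0, 0],
    [0, 0, 0, 0],
  ],
)

```text
t: 8.55
eef_pos: [552.2, -324.9, 150.0]
tcp_rot: [3.141, 0.0, 1.601]
ft_force: [0.5, -0.2, -0.1]
opening: 0.747
grip_force: 0.0
```

Run:
```python
from h import *
im=snap('top','t2');print(domes(im))
for c in blobs((im.min(2)>190).astype(np.uint8),(130,200,200,320),1000,9000): print('tray',rect('top',c,20))
```

```text
([[247.4, 238.5], [319.7, 243.3]], [[532.7, 94.0], [525.4, -105.6]])
tray ([468.8999938964844, 331.6000061035156], [288.6, 131.2], 176.9)
```

Call:
carry_out(
  series=[
    [0, -0.25, -0.6, 0],
    [0, 0, -0.9, 0],
    [0, 0, -0.8, 0],
    [0, 0, -0.4, 0],
    [0, 0, -0.2, 0],
  ],
)

```text
t: 9.1
eef_pos: [551.5, -337.5, 3.0]
tcp_rot: [-3.139, -0.002, 1.601]
ft_force: [-28.6, 15.3, 100.5]
opening: 0.746
grip_force: 52.9
```

Call:
carry_out(
  series=[
    [0, 0, 0, 0],
    [0, 0, 0, 0],
    [0, 0, 0, 0],
    [0, 0, 0, 0],
    [0, 0, 0, 0],
  ],
)

```text
t: 9.6
eef_pos: [552.3, -338.3, 5.0]
tcp_rot: [3.141, 0.0, 1.6]
ft_force: [0.8, 0.2, 1.1]
opening: 0.752
grip_force: 0.0
```

Call:
carry_out(
  series=[
    [0, 0, 0, 0],
    [0, 0, 0, 0],
    [0, 0, 0, 0],
    [0, 0, 0, 0],
    [0, 0, 0, 0],
  ],
  fingers=1,
)

```text
t: 10.1
eef_pos: [552.2, -338.3, 4.7]
tcp_rot: [3.142, 0.0, 1.6]
ft_force: [-0.1, 0.2, 0.2]
opening: 0.501
grip_force: 29.8
```

Call:
carry_out(
  series=[
    [0, 0, 0, 0],
    [0, 0, 0.1, 0],
    [0, 0, 0.3, 0],
    [0, 0, 0.5, 0],
    [0, 0, 0.5, 0],
  ],
)

```text
t: 10.6
eef_pos: [552.1, -338.2, 76.2]
tcp_rot: [-3.141, -0.0, 1.6]
ft_force: [0.7, -0.2, -1.5]
opening: 0.503
grip_force: 29.8
```

Call:
carry_out(
  series=[
    [0, 0, 0.5, 0],
    [0, 0.2, 0.5, 0],
    [-0.04, 0.6, 0.5, -0.1],
    [-0.04, 0.8, 0, -0.1],
    [-0.04, 0.9, 0, -0.1],
  ],
)

```text
t: 11.1
eef_pos: [546.1, -212.7, 151.6]
tcp_rot: [3.139, 0.001, 1.567]
ft_force: [0.1, 1.7, -3.0]
opening: 0.504
grip_force: 29.8
```

Call:
carry_out(
  series=[
    [-0.04, 0.9, 0, -0.1],
    [-0.04, 0.9, 0, -0.1],
    [-0.04, 0.9, 0, -0.1],
    [-0.04, 0.9, 0, 0],
    [-0.04, 0.9, 0, 0],
  ],
)

```text
t: 11.6
eef_pos: [535.9, 13.5, 150.9]
tcp_rot: [3.14, 0.0, 1.537]
ft_force: [1.1, -0.4, -2.6]
opening: 0.51
grip_force: 3.0
```

Call:
carry_out(
  series=[
    [-0.04, 0.8, 0, 0],
    [-0.03, 0.5, 0, 0],
    [-0.04, 0.3, 0, 0],
    [0, 0.02, 0, 0],
    [0, 0, 0, 0],
  ],
)

```text
t: 12.1
eef_pos: [530.8, 92.3, 150.1]
tcp_rot: [3.141, 0.0, 1.538]
ft_force: [-0.1, 0.1, -1.6]
opening: 0.503
grip_force: 30.0
```

Call:
carry_out(
  series=[
    [0, 0, 0, 0],
    [0, 0, 0, 0],
    [0, 0, 0, 0],
    [0, 0, 0, 0],
    [0, 0, 0, 0],
  ],
)

```text
t: 12.6
eef_pos: [530.7, 92.5, 149.6]
tcp_rot: [3.142, 0.0, 1.537]
ft_force: [1.1, 0.3, -3.5]
opening: 0.5
grip_force: 30.0
```

The grip slackened in that move, so I'll check how the plate sits.

Run:
```python
from h import *
p=env.state()['eef_pos'];u=proj('scene',[p])[0];print(u)
im=snap('scene');x,y=int(u[0]),int(u[1])
a=cv2.resize(im[max(0,y-90):y+60,x-100:x+100],None,fx=4,fy=4,interpolation=cv2.INTER_CUBIC)
t=snap('top');q=proj('top',[p])[0].astype(int);
b=cv2.resize(t[q[1]-75:q[1]+75,q[0]-50:q[0]+50],None,fx=4,fy=4,interpolation=cv2.INTER_CUBIC)
cv2.imwrite('pics/c1.png',cv2.resize(np.hstack([a,b]),(800,400))[:,:,::-1])
```

```text
[394.33027656 182.89474418]
```

View pics/c1.png

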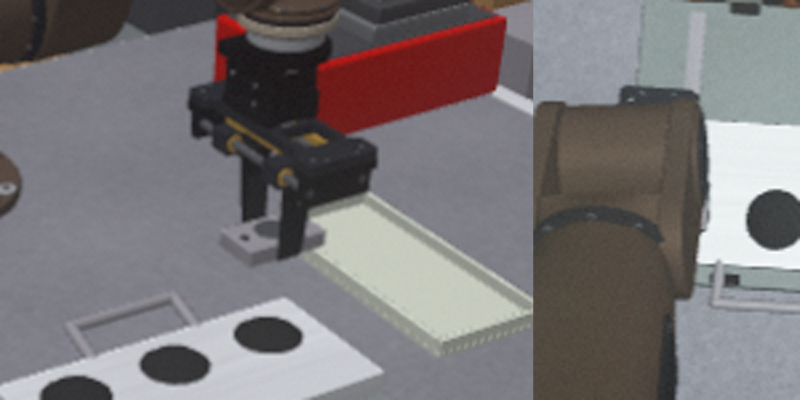

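```bash
cat >> h.py <<'E'
def corners(p,yawdeg,dz=0,dy=0):
    s=np.array([[a,b,c] for c in(-8,8) for a,b in((-24,-40),(24,-40),(24,40),(-24,40))],float)+[0,dy,dz]
    t=np.radians(yawdeg);R=np.array([[np.cos(t),-np.sin(t),0],[np.sin(t),np.cos(t),0],[0,0,1]])
    return np.array(p)+s@R.T
def overlay(im,cam,boxes,x0,y0,w,h,f,name):
    a=cv2.resize(im[y0:y0+h,x0:x0+w],None,fx=f,fy=f,interpolation=cv2.INTER_CUBIC)[:,:,::-1].copy()
    for B in boxes:
        u=(((proj(cam,B)-[x0,y0]+.5)*f)-.5)
        for i,j in((0,1),(1,2),(2,3),(3,0),(4,5),(5,6),(6,7),(7,4),(0,4),(1,5),(2,6),(3,7)):
            cv2.line(a,tuple(int(v) for v in u[i]),tuple(int(v) for v in u[j]),(0,0,255),1)
    cv2.imwrite('pics/'+name+'.png',a)
E
python3 - <<'E'
from h import *
p=env.state()['eef_pos'];im=snap('scene')
overlay(im,'scene',[corners(p,-1.9,6.3,0.9)],350,145,80,60,10,'c2')
E
```

```text
(no output)
```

View pics/c2.png

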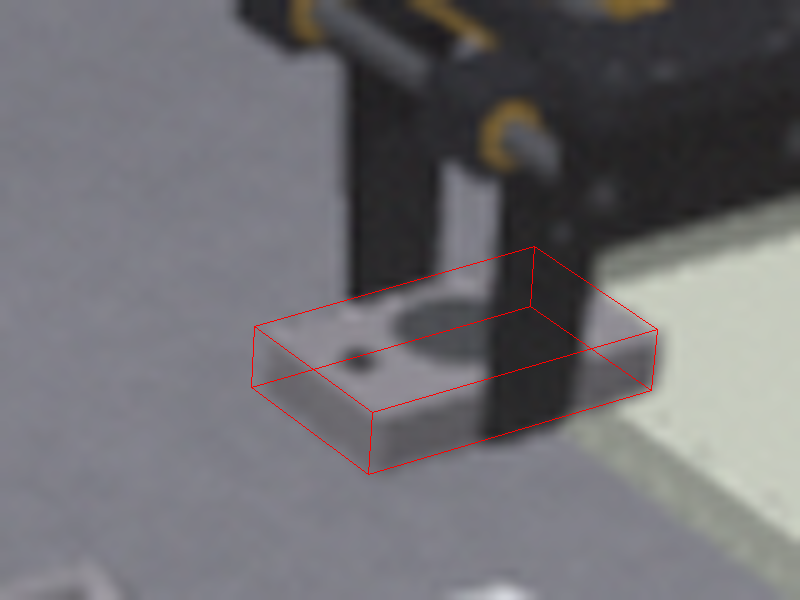

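The plate matches the expected outline to within 1 mm, so it hasn't slipped. Lowering it onto the left dome.

Call:
carry_out(
  series=[
    [0.03, 0.01, -0.3, 0],
    [0, 0, -0.5, 0],
    [0, 0, -0.4, 0],
    [0, 0, -0.15, 0],
    [0, 0, 0, 0],
  ],
)

```text
t: 13.25
eef_pos: [531.9, 93.2, 81.5]
tcp_rot: [-3.14, 0.0, 1.538]
ft_force: [0.5, 1.5, -2.1]
opening: 0.503
grip_force: 30.0
```

Call:
carry_out(
  series=[
    [0, 0, -0.06, 0],
    [0, 0, -0.06, 0],
    [0, 0, -0.05, 0],
    [0, 0, 0, 0],
    [0, 0, 0, 0],
  ],
)

```text
t: 13.75
eef_pos: [532.3, 93.2, 73.8]
tcp_rot: [3.141, -0.0, 1.537]
ft_force: [-0.0, 0.3, -2.1]
opening: 0.504
grip_force: 30.0
```

Call:
carry_out(
  series=[
    [0, 0, -0.02, 0],
    [0, 0, -0.02, 0],
    [0, 0, -0.01, 0],
    [0, 0, 0, 0],
    [0, 0, 0, 0],
  ],
)

```text
t: 14.25
eef_pos: [532.2, 93.2, 71.2]
tcp_rot: [3.142, 0.0, 1.538]
ft_force: [-0.0, -0.1, -2.8]
opening: 0.501
grip_force: 30.0
```

Call:
carry_out(
  series=[
    [0, 0, -0.01, 0],
    [0, 0, 0, 0],
    [0, 0, 0, 0],
    [0, 0, 0, 0],
    [0, 0, 0, 0],
  ],
)

```text
t: 14.75
eef_pos: [532.3, 93.3, 70.7]
tcp_rot: [3.141, -0.0, 1.538]
ft_force: [-0.1, 0.1, -0.7]
opening: 0.505
grip_force: 30.0
```

Call:
carry_out(
  series=[
    [0, 0, -0.01, 0],
    [0, 0, 0, 0],
    [0, 0, 0, 0],
    [0, 0, 0, 0],
    [0, 0, 0, 0],
  ],
)

```text
t: 15.25
eef_pos: [532.3, 93.3, 70.6]
tcp_rot: [3.141, -0.0, 1.538]
ft_force: [-1.2, -0.3, 4.9]
opening: 0.504
grip_force: 30.0
```

Call:
carry_out(
  series=[
    [0, 0, 0, 0],
    [0, 0, 0, 0],
    [0, 0, 0, 0],
    [0, 0, 0, 0],
    [0, 0, 0, 0],
  ],
  fingers=-0.5,
)

```text
t: 15.75
eef_pos: [532.2, 93.2, 70.1]
tcp_rot: [3.142, 0.0, 1.538]
ft_force: [0.2, 0.1, 0.5]
opening: 0.749
grip_force: 0.0
```

Call:
carry_out(
  series=[
    [0, 0, 0.3, 0],
    [0, 0, 0.6, 0],
    [0, 0, 0.6, 0],
    [0, -0.3, 0.1, 0.1],
    [-0.1, -0.6, 0, 0.1],
  ],
)

```text
t: 16.25
eef_pos: [528.0, 48.9, 151.5]
tcp_rot: [3.138, -0.0, 1.561]
ft_force: [-0.5, -0.3, 0.2]
opening: 0.752
grip_force: 0.0
```

Call:
carry_out(
  series=[
    [-0.15, -0.8, 0, 0.1],
    [-0.15, -0.8, 0, 0.1],
    [-0.15, -0.8, 0, 0.1],
    [-0.15, -0.8, 0, 0.1],
    [-0.15, -0.8, 0, 0],
  ],
)

```text
t: 16.75
eef_pos: [489.2, -153.3, 150.2]
tcp_rot: [3.141, 0.0, 1.601]
ft_force: [0.1, -0.5, -0.2]
opening: 0.749
grip_force: 0.0
```

Call:
carry_out(
  series=[
    [-0.15, -0.8, 0, 0],
    [-0.15, -0.8, 0, 0],
    [-0.15, -0.8, 0, 0],
    [-0.15, -0.7, 0, 0],
    [0, -0.3, 0, 0],
  ],
)

```text
t: 17.25
eef_pos: [458.8, -324.4, 150.1]
tcp_rot: [3.141, 0.0, 1.598]
ft_force: [-0.0, 0.2, -0.0]
opening: 0.748
grip_force: 0.0
```

Call:
carry_out(
  series=[
    [0, 0, 0, 0],
    [0, 0, 0, 0],
    [0, 0, 0, 0],
    [0, 0, 0, 0],
    [0, 0, 0, 0],
  ],
)

```text
t: 17.75
eef_pos: [460.0, -321.0, 150.3]
tcp_rot: [3.141, 0.0, 1.602]
ft_force: [1.2, -0.0, -0.1]
opening: 0.749
grip_force: 0.0
```

Run:
```python
from h import *
im=snap('scene');u=proj('scene',[532.3,94.2,77])[0].astype(int);print(u)
overlay(im,'scene',[corners([532.3,94.2,77],-1.9)],u[0]-40,u[1]-30,80,60,8,'c3')
```

```text
[393 209]
```

View pics/c3.png

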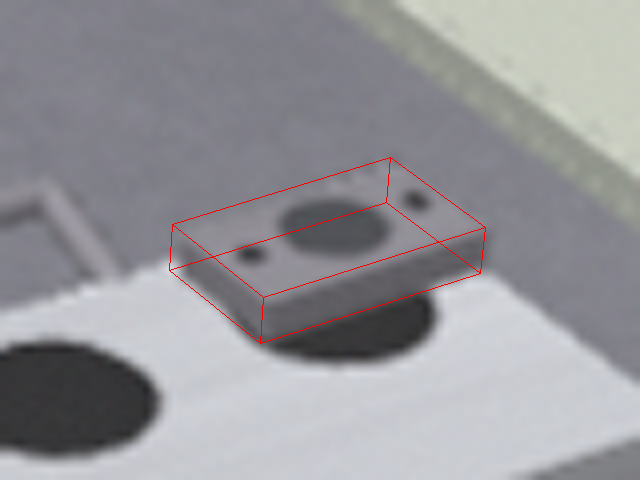

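Plate 1 sits level within about 2° on the left dome. Next, the middle plate.

Call:
carry_out(
  series=[
    [-0.01, -0.16, -0.5, 0],
    [0, 0, -0.8, 0],
    [0, 0, -0.7, 0],
    [0, 0, -0.4, 0],
    [0, 0, -0.2, 0],
  ],
)

```text
t: 18.3
eef_pos: [458.7, -329.1, 18.4]
tcp_rot: [-3.14, -0.002, 1.601]
ft_force: [0.8, 0.4, 0.2]
opening: 0.744
grip_force: 0.0
```

Call:
carry_out(
  series=[
    [0, 0, 0, 0],
    [0, 0, -0.1, 0],
    [0, 0, -0.1, 0],
    [0, 0, -0.1, 0],
    [0, 0, 0, 0],
  ],
)

```text
t: 18.8
eef_pos: [459.1, -329.7, 5.0]
tcp_rot: [-3.142, -0.0, 1.6]
ft_force: [-0.3, 0.4, -0.2]
opening: 0.749
grip_force: 0.0
```

Call:
carry_out(
  series=[
    [0, 0, 0, 0],
    [0, 0, 0, 0],
    [0, 0, 0, 0],
    [0, 0, 0, 0],
    [0, 0, 0, 0],
  ],
)

```text
t: 19.3
eef_pos: [459.2, -329.8, 5.2]
tcp_rot: [3.141, 0.0, 1.6]
ft_force: [-0.9, -0.0, 0.6]
opening: 0.75
grip_force: 0.0
```

Call:
carry_out(
  series=[
    [0, 0, 0, 0],
    [0, 0, 0, 0],
    [0, 0, 0, 0],
    [0, 0, 0, 0],
    [0, 0, 0, 0],
  ],
  fingers=1,
)

```text
t: 19.8
eef_pos: [459.2, -329.7, 5.2]
tcp_rot: [3.142, -0.0, 1.6]
ft_force: [0.3, 0.1, 0.1]
opening: 0.503
grip_force: 29.7
```

Call:
carry_out(
  series=[
    [0, 0, 0, 0],
    [0, 0, 0.1, 0],
    [0, 0, 0.3, 0],
    [0, 0, 0.5, 0],
    [0, 0, 0.5, 0],
  ],
)

```text
t: 20.3
eef_pos: [458.9, -329.5, 75.8]
tcp_rot: [-3.141, -0.001, 1.6]
ft_force: [1.0, 0.2, -2.3]
opening: 0.503
grip_force: 29.7
```

Call:
carry_out(
  series=[
    [0, 0, 0.5, 0],
    [0.1, 0.2, 0.5, 0],
    [0.15, 0.6, 0.5, -0.1],
    [0.15, 0.7, 0, -0.1],
    [0.15, 0.7, 0, -0.1],
  ],
)

```text
t: 20.8
eef_pos: [486.7, -218.7, 151.1]
tcp_rot: [3.14, 0.001, 1.568]
ft_force: [0.2, -0.1, -3.3]
opening: 0.504
grip_force: 29.7
```

Call:
carry_out(
  series=[
    [0.15, 0.7, 0, -0.1],
    [0.15, 0.7, 0, -0.1],
    [0.15, 0.7, 0, -0.1],
    [0.15, 0.7, 0, 0],
    [0.15, 0.7, 0, 0],
  ],
)

```text
t: 21.3
eef_pos: [524.0, -43.3, 150.3]
tcp_rot: [-3.141, 0.0, 1.538]
ft_force: [-0.4, -0.1, -2.1]
opening: 0.504
grip_force: 29.7
```

Call:
carry_out(
  series=[
    [0.1, 0.5, 0, 0],
    [0.1, 0.25, 0, 0],
    [0, 0, 0, 0],
    [0, 0, 0, 0],
    [0, 0, 0, 0],
  ],
)

```text
t: 21.8
eef_pos: [534.0, -8.3, 150.1]
tcp_rot: [-3.141, 0.0, 1.537]
ft_force: [0.6, -0.1, -3.6]
opening: 0.504
grip_force: 29.7
```

Call:
carry_out(
  series=[
    [0, 0, 0, 0],
    [0, 0, 0, 0],
    [0, 0, 0, 0],
    [0, 0, 0, 0],
    [0, 0, 0, 0],
  ],
)

```text
t: 22.3
eef_pos: [534.2, -7.3, 150.1]
tcp_rot: [3.142, -0.0, 1.537]
ft_force: [0.4, -0.1, -2.5]
opening: 0.504
grip_force: 29.7
```

Shift −5.3, +0.6; down to ~74, then creep.

Call:
carry_out(
  series=[
    [-0.1, 0.01, -0.3, 0],
    [0, 0, -0.5, 0],
    [0, 0, -0.4, 0],
    [0, 0, -0.2, 0],
    [0, 0, -0.06, 0],
  ],
)

```text
t: 22.8
eef_pos: [528.9, -6.7, 76.4]
tcp_rot: [-3.14, -0.0, 1.538]
ft_force: [0.2, -0.3, -2.2]
opening: 0.501
grip_force: 29.7
```

Call:
carry_out(
  series=[
    [0, 0, -0.04, 0],
    [0, 0, -0.02, 0],
    [0, 0, -0.01, 0],
    [0, 0, 0, 0],
    [0, 0, 0, 0],
  ],
)

```text
t: 23.3
eef_pos: [529.3, -6.8, 74.0]
tcp_rot: [3.141, 0.0, 1.538]
ft_force: [-0.7, 0.2, -3.3]
opening: 0.506
grip_force: 29.7
```

Call:
carry_out(
  series=[
    [0, 0, -0.01, 0],
    [0, 0, 0, 0],
    [0, 0, 0, 0],
    [0, 0, 0, 0],
    [0, 0, 0, 0],
  ],
)

```text
t: 23.8
eef_pos: [529.2, -6.7, 73.2]
tcp_rot: [3.142, -0.0, 1.538]
ft_force: [0.2, 0.0, -2.1]
opening: 0.504
grip_force: 29.7
```

Call:
carry_out(
  series=[
    [-0.005, 0, -0.02, 0],
    [0, 0, -0.015, 0],
    [0, 0, 0, 0],
    [0, 0, 0, 0],
    [0, 0, 0, 0],
  ],
)

```text
t: 24.3
eef_pos: [528.9, -6.8, 71.4]
tcp_rot: [3.142, 0.0, 1.538]
ft_force: [0.1, 0.5, -2.7]
opening: 0.507
grip_force: 29.7
```

Call:
carry_out(
  series=[
    [0, 0, -0.01, 0],
    [0, 0, 0, 0],
    [0, 0, 0, 0],
    [0, 0, 0, 0],
    [0, 0, 0, 0],
  ],
)

```text
t: 24.8
eef_pos: [529.0, -6.8, 71.0]
tcp_rot: [3.141, 0.0, 1.538]
ft_force: [0.2, -0.4, -0.6]
opening: 0.507
grip_force: 29.7
```

Call:
carry_out(
  series=[
    [0, 0, -0.01, 0],
    [0, 0, 0, 0],
    [0, 0, 0, 0],
    [0, 0, 0, 0],
    [0, 0, 0, 0],
  ],
)

```text
t: 25.3
eef_pos: [529.2, -6.8, 70.9]
tcp_rot: [3.141, 0.0, 1.538]
ft_force: [-1.2, 0.7, 6.5]
opening: 0.505
grip_force: 29.7
```

Call:
carry_out(
  series=[
    [0, 0, 0, 0],
    [0, 0, 0, 0],
    [0, 0, 0, 0],
    [0, 0, 0, 0],
    [0, 0, 0, 0],
  ],
  fingers=-0.5,
)

```text
t: 25.8
eef_pos: [528.9, -6.8, 70.3]
tcp_rot: [3.142, -0.0, 1.538]
ft_force: [-0.0, -0.1, -0.2]
opening: 0.745
grip_force: 0.0
```

Call:
carry_out(
  series=[
    [0, 0, 0.3, 0],
    [0, 0, 0.6, 0],
    [0, 0, 0.6, 0],
    [-0.1, -0.3, 0.1, 0.2],
    [-0.3, -0.6, 0, 0.2],
  ],
)

```text
t: 26.3
eef_pos: [509.9, -51.4, 151.7]
tcp_rot: [3.138, 0.001, 1.583]
ft_force: [0.2, -1.2, 0.3]
opening: 0.748
grip_force: 0.0
```

Call:
carry_out(
  series=[
    [-0.4, -0.7, 0, 0.2],
    [-0.4, -0.8, 0, 0.2],
    [-0.4, -0.8, 0, 0.2],
    [-0.4, -0.8, 0, 0.2],
    [-0.4, -0.8, 0, 0.2],
  ],
)

```text
t: 26.8
eef_pos: [407.9, -248.2, 150.5]
tcp_rot: [3.141, 0.0, 1.685]
ft_force: [1.2, -0.5, -0.2]
opening: 0.75
grip_force: 0.0
```

Call:
carry_out(
  series=[
    [-0.4, -0.8, 0, 0.2],
    [-0.4, -0.7, 0, 0.05],
    [0, -0.2, 0, 0],
    [0, 0, 0, 0],
    [0, 0, 0, 0],
  ],
)

```text
t: 27.3
eef_pos: [369.2, -331.0, 150.3]
tcp_rot: [-3.142, -0.001, 1.71]
ft_force: [-0.7, 0.3, -0.3]
opening: 0.753
grip_force: 0.0
```

Call:
carry_out(
  series=[
    [0, 0, 0, 0],
    [0, 0, 0, 0],
    [0, 0, 0, 0],
    [0, 0, 0, 0],
    [0, 0, 0, 0],
  ],
)

```text
t: 27.8
eef_pos: [369.1, -331.6, 150.5]
tcp_rot: [3.141, 0.0, 1.711]
ft_force: [0.1, -0.1, -0.1]
opening: 0.752
grip_force: 0.0
```

Run:
```python
from h import *
im=snap('scene')
overlay(im,'scene',[corners([532.3,94.2,77],-1.9),corners([528.9,-5.8,77],-1.9)],300,170,135,100,6,'c4')
im=cv2.imread('pics/t0.png')[:,:,::-1]
# refine A by circle centre and holes: dark interior features
for T in (90,110,130):
  for c in blobs((im.max(2)>T).astype(np.uint8),(376,285,426,320),150,900): print(T,rect('top',c,19))
```

```text
90 ([369.3999938964844, -333.5], [81.5, 47.7], 97.9)
110 ([369.29998779296875, -333.79998779296875], [80.8, 46.8], 98.0)
130 ([369.20001220703125, -333.79998779296875], [80.2, 46.4], 97.8)
```

View pics/c4.png

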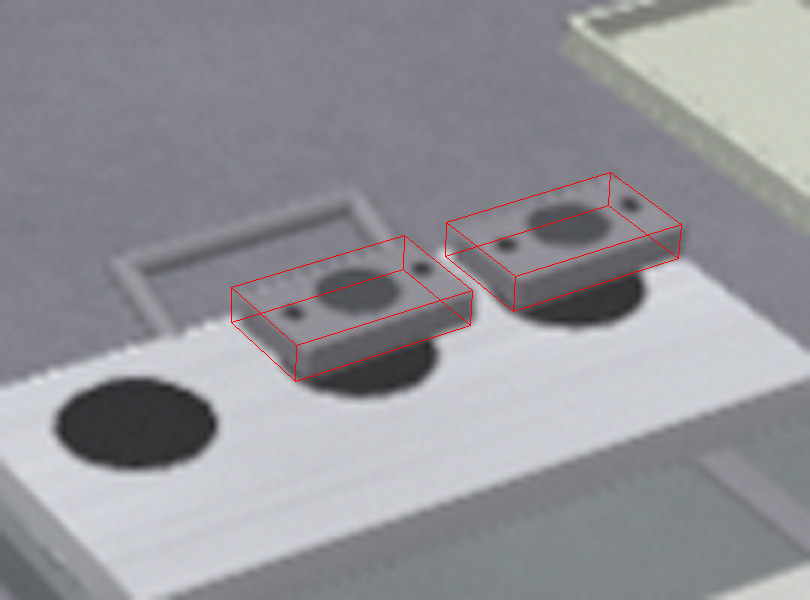

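Both placed plates sit level on their domes. Now the third plate.

Call:
carry_out(
  series=[
    [0, -0.04, -0.5, 0],
    [0, 0, -0.8, 0],
    [0, 0, -0.7, 0],
    [0, 0, -0.4, 0],
    [0, 0, -0.2, 0],
  ],
)

```text
t: 28.35
eef_pos: [368.5, -333.3, 18.7]
tcp_rot: [-3.14, -0.002, 1.71]
ft_force: [0.0, 0.0, 0.5]
opening: 0.749
grip_force: 0.0
```

Call:
carry_out(
  series=[
    [0, 0, 0, 0],
    [0, 0, -0.1, 0],
    [0, 0, -0.1, 0],
    [0, 0, -0.1, 0],
    [0, 0, 0, 0],
  ],
)

```text
t: 28.85
eef_pos: [368.9, -333.7, 5.2]
tcp_rot: [3.142, -0.0, 1.71]
ft_force: [-0.3, 0.2, 0.0]
opening: 0.748
grip_force: 0.0
```

Call:
carry_out(
  series=[
    [0, 0, 0, 0],
    [0, 0, 0, 0],
    [0, 0, 0, 0],
    [0, 0, 0, 0],
    [0, 0, 0, 0],
  ],
)

```text
t: 29.35
eef_pos: [369.0, -333.8, 5.5]
tcp_rot: [3.141, 0.0, 1.71]
ft_force: [0.5, 0.4, -0.1]
opening: 0.748
grip_force: 0.0
```

Call:
carry_out(
  series=[
    [0, 0, 0, 0],
    [0, 0, 0, 0],
    [0, 0, 0, 0],
    [0, 0, 0, 0],
    [0, 0, 0, 0],
  ],
  fingers=1,
)

```text
t: 29.85
eef_pos: [369.0, -333.8, 5.4]
tcp_rot: [3.141, 0.0, 1.71]
ft_force: [0.6, 0.2, 0.9]
opening: 0.501
grip_force: 30.0
```

Call:
carry_out(
  series=[
    [0, 0, 0, 0],
    [0, 0, 0.1, 0],
    [0, 0, 0.3, 0],
    [0, 0, 0.5, 0],
    [0, 0, 0.5, 0],
  ],
)

```text
t: 30.35
eef_pos: [368.6, -333.4, 76.1]
tcp_rot: [-3.141, -0.001, 1.71]
ft_force: [0.5, -0.8, -3.4]
opening: 0.504
grip_force: 30.0
```

Call:
carry_out(
  series=[
    [0, 0, 0.5, 0],
    [0.2, 0.3, 0.5, -0.1],
    [0.4, 0.6, 0.5, -0.2],
    [0.4, 0.6, 0, -0.25],
    [0.4, 0.6, 0, -0.25],
  ],
)

```text
t: 30.85
eef_pos: [439.4, -227.7, 151.4]
tcp_rot: [3.14, 0.001, 1.625]
ft_force: [0.1, 1.4, -3.5]
opening: 0.503
grip_force: 30.0
```

Call:
carry_out(
  series=[
    [0.4, 0.6, 0, -0.25],
    [0.4, 0.6, 0, -0.25],
    [0.4, 0.6, 0, -0.25],
    [0.3, 0.4, 0, -0.1],
    [0.2, 0.2, 0, 0],
  ],
)

```text
t: 31.35
eef_pos: [524.4, -107.0, 150.4]
tcp_rot: [-3.141, -0.0, 1.539]
ft_force: [-0.4, -0.3, -2.6]
opening: 0.505
grip_force: 30.0
```

Call:
carry_out(
  series=[
    [0, 0, 0, 0],
    [0, 0, 0, 0],
    [0, 0, 0, 0],
    [0, 0, 0, 0],
    [0, 0, 0, 0],
  ],
)

```text
t: 31.85
eef_pos: [523.6, -109.4, 150.5]
tcp_rot: [3.142, 0.0, 1.537]
ft_force: [-2.1, 0.1, -3.5]
opening: 0.501
grip_force: 30.0
```

Shift +2, +3.8.

Call:
carry_out(
  series=[
    [0.04, 0.075, -0.3, 0],
    [0, 0, -0.5, 0],
    [0, 0, -0.4, 0],
    [0, 0, -0.2, 0],
    [0, 0, -0.08, 0],
  ],
)

```text
t: 32.35
eef_pos: [525.6, -105.2, 75.7]
tcp_rot: [-3.14, -0.0, 1.537]
ft_force: [0.5, -0.1, -2.1]
opening: 0.5
grip_force: 30.0
```

Call:
carry_out(
  series=[
    [0, 0, -0.04, 0],
    [0, 0, -0.02, 0],
    [0, 0, -0.01, 0],
    [0, 0, 0, 0],
    [0, 0, 0, 0],
  ],
)

```text
t: 32.85
eef_pos: [526.1, -105.0, 73.3]
tcp_rot: [3.141, 0.0, 1.538]
ft_force: [-0.5, -0.1, -2.4]
opening: 0.506
grip_force: 30.0
```

Call:
carry_out(
  series=[
    [0, 0, -0.01, 0],
    [0, 0, 0, 0],
    [0, 0, 0, 0],
    [0, 0, 0, 0],
    [0, 0, 0, 0],
  ],
)

```text
t: 33.35
eef_pos: [525.9, -105.0, 72.4]
tcp_rot: [3.142, 0.0, 1.537]
ft_force: [-1.0, 0.3, -3.8]
opening: 0.504
grip_force: 30.0
```

Call:
carry_out(
  series=[
    [-0.006, -0.01, -0.01, 0],
    [0, 0, -0.01, 0],
    [0, 0, 0, 0],
    [0, 0, 0, 0],
    [0, 0, 0, 0],
  ],
)

```text
t: 33.85
eef_pos: [525.6, -105.5, 71.4]
tcp_rot: [3.142, -0.0, 1.537]
ft_force: [0.3, 0.4, -2.9]
opening: 0.506
grip_force: 30.0
```

Call:
carry_out(
  series=[
    [0, 0, -0.01, 0],
    [0, 0, 0, 0],
    [0, 0, 0, 0],
    [0, 0, 0, 0],
    [0, 0, 0, 0],
  ],
)

```text
t: 34.35
eef_pos: [525.7, -105.5, 71.2]
tcp_rot: [3.141, 0.0, 1.538]
ft_force: [-2.2, 1.3, 5.0]
opening: 0.502
grip_force: 30.0
```

Call:
carry_out(
  series=[
    [0, 0, 0, 0],
    [0, 0, 0, 0],
    [0, 0, 0, 0],
    [0, 0, 0, 0],
    [0, 0, 0, 0],
  ],
  fingers=-0.5,
)

```text
t: 34.85
eef_pos: [525.7, -105.5, 70.9]
tcp_rot: [3.141, -0.0, 1.538]
ft_force: [0.2, -0.3, 0.0]
opening: 0.75
grip_force: 0.0
```

Call:
carry_out(
  series=[
    [0, 0, 0.3, 0],
    [0, 0, 0.6, 0],
    [0, 0, 0.6, 0],
    [-0.2, 0.2, 0.1, 0],
    [-0.5, 0.5, 0, 0],
  ],
)

```text
t: 35.35
eef_pos: [491.5, -71.1, 151.6]
tcp_rot: [3.138, 0.001, 1.536]
ft_force: [-0.1, -0.3, -0.7]
opening: 0.746
grip_force: 0.0
```

Call:
carry_out(
  series=[
    [-0.5, 0.6, 0, 0],
    [-0.4, 0.5, 0, 0],
    [-0.1, 0.2, 0, 0],
    [0, 0, 0, 0],
    [0, 0, 0, 0],
  ],
  fingers=0.2,
)

```text
t: 35.85
eef_pos: [441.5, -5.9, 150.9]
tcp_rot: [3.141, 0.0, 1.538]
ft_force: [0.8, -0.7, -0.1]
opening: 0.42
grip_force: 0.0
```

Call:
carry_out(
  series=[
    [0, 0, 0, 0],
    [0, 0, 0, 0],
    [0, 0, 0, 0],
    [0, 0, 0, 0],
    [0, 0, 0, 0],
  ],
)

```text
t: 36.35
eef_pos: [440.7, -5.7, 150.9]
tcp_rot: [3.142, 0.0, 1.537]
ft_force: [-0.2, -0.1, 0.8]
opening: 0.398
grip_force: 0.0
```

Run:
```python
from h import *
im=snap('scene')
P=[[532.3,94.2,77],[528.9,-5.8,77],[525.7,-105.4,77]]
overlay(im,'scene',[corners(p,-1.9) for p in P],300,170,135,100,6,'c5')
```

```text
(no output)
```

View pics/c5.png

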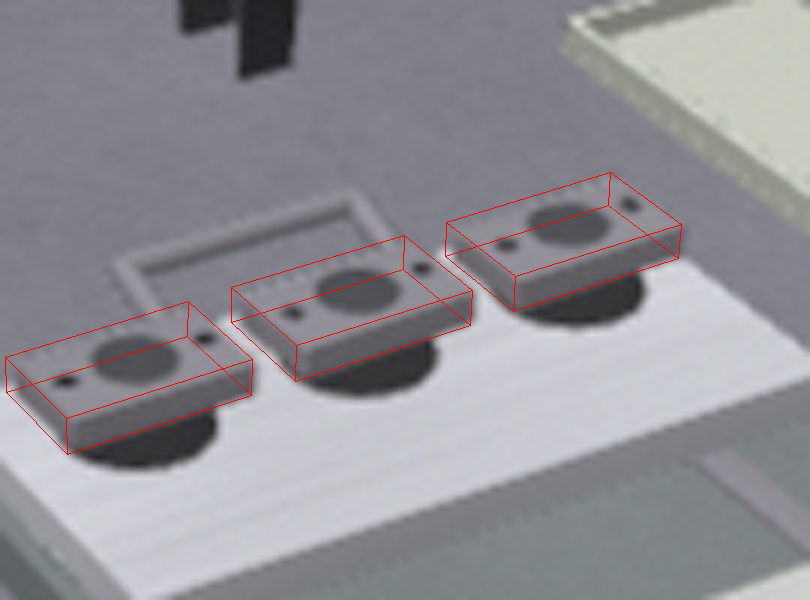

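All three plates are level. Gripping the handle.

Call:
carry_out(
  series=[
    [-0.03, 0, -0.3, 0],
    [0, 0, -0.6, 0],
    [0, 0, -0.6, 0],
    [0, 0, -0.4, 0],
    [0, 0, -0.2, 0],
  ],
)

```text
t: 36.9
eef_pos: [438.6, -5.5, 44.5]
tcp_rot: [-3.14, -0.0, 1.537]
ft_force: [0.6, -0.2, -0.4]
opening: 0.403
grip_force: 0.0
```

Call:
carry_out(
  series=[
    [0, 0, 0, 0],
    [0, 0, 0, 0],
    [0, 0, 0, 0],
    [0, 0, 0, 0],
    [0, 0, 0, 0],
  ],
)

```text
t: 37.4
eef_pos: [439.4, -5.5, 46.5]
tcp_rot: [3.14, 0.0, 1.538]
ft_force: [-0.3, 0.3, 0.7]
opening: 0.399
grip_force: 0.0
```

Call:
carry_out(
  series=[
    [0, 0, 0, 0],
    [0, 0, 0, 0],
    [0, 0, 0, 0],
    [0, 0, 0, 0],
    [0, 0, 0, 0],
  ],
  fingers=1,
)

```text
t: 37.9
eef_pos: [439.2, -5.5, 45.9]
tcp_rot: [3.141, 0.0, 1.537]
ft_force: [1.1, 0.4, 0.0]
opening: 0.119
grip_force: 30.0
```

Slide home gently.

Call:
carry_out(
  series=[
    [0.01, 0, 0, 0],
    [0.02, 0, 0, 0],
    [0.04, 0, 0, 0],
    [0.06, -0.004, 0, 0],
    [0.08, -0.004, 0, 0],
  ],
)

```text
t: 38.4
eef_pos: [449.8, -5.9, 45.9]
tcp_rot: [-3.141, -0.0, 1.537]
ft_force: [-1.9, -0.4, 2.0]
opening: 0.118
grip_force: 30.0
```

Call:
carry_out(
  series=[
    [0.1, -0.004, 0, 0],
    [0.1, -0.004, 0, 0],
    [0.1, -0.004, 0, 0],
    [0.1, -0.003, 0, 0],
    [0.1, -0.003, 0, 0],
  ],
)

```text
t: 38.9
eef_pos: [475.1, -6.8, 45.9]
tcp_rot: [3.142, -0.0, 1.538]
ft_force: [-2.4, -0.4, 3.7]
opening: 0.119
grip_force: 30.0
```

Call:
carry_out(
  series=[
    [0.1, -0.003, 0, 0],
    [0.1, -0.003, 0, 0],
    [0.1, -0.003, 0, 0],
    [0.1, -0.003, 0, 0],
    [0.1, -0.003, 0, 0],
  ],
)

```text
t: 39.4
eef_pos: [500.0, -7.6, 45.9]
tcp_rot: [3.142, 0.0, 1.538]
ft_force: [-1.5, -0.3, 3.3]
opening: 0.118
grip_force: 30.0
```

Call:
carry_out(
  series=[
    [0.1, -0.003, 0, 0],
    [0.1, -0.003, 0, 0],
    [0.1, -0.003, 0, 0],
    [0.1, -0.003, 0, 0],
    [0.1, -0.003, 0, 0],
  ],
)

```text
t: 39.9
eef_pos: [525.1, -8.5, 45.9]
tcp_rot: [3.141, 0.0, 1.538]
ft_force: [-2.1, -2.7, 2.6]
opening: 0.12
grip_force: 30.0
```

Call:
carry_out(
  series=[
    [0.1, -0.003, 0, 0],
    [0.1, -0.003, 0, 0],
    [0.08, -0.003, 0, 0],
    [0.06, -0.003, 0, 0],
    [0.04, -0.003, 0, 0],
  ],
)

```text
t: 40.4
eef_pos: [544.0, -9.1, 45.9]
tcp_rot: [3.141, 0.0, 1.538]
ft_force: [-2.4, -3.0, 3.0]
opening: 0.121
grip_force: 30.0
```

Call:
carry_out(
  series=[
    [0.04, -0.002, 0, 0],
    [0.05, -0.003, 0, 0],
    [0.05, -0.003, 0, 0],
    [0.05, -0.002, 0, 0],
    [0.03, 0, 0, 0],
  ],
)

```text
t: 40.9
eef_pos: [555.0, -9.5, 45.9]
tcp_rot: [3.141, -0.0, 1.538]
ft_force: [-3.0, -1.5, 3.9]
opening: 0.118
grip_force: 30.0
```

Call:
carry_out(
  series=[
    [0.02, -0.002, 0, 0],
    [0.02, 0, 0, 0],
    [0.02, 0, 0, 0],
    [0.01, 0, 0, 0],
    [0.01, 0, 0, 0],
  ],
)

```text
t: 41.4
eef_pos: [558.7, -9.6, 45.9]
tcp_rot: [3.141, -0.0, 1.537]
ft_force: [-2.3, -0.2, 4.3]
opening: 0.118
grip_force: 30.0
```

Call:
carry_out(
  series=[
    [0.01, 0, 0, 0],
    [0.01, 0, 0, 0],
    [0.01, 0, 0, 0],
    [0, 0, 0, 0],
    [0, 0, 0, 0],
  ],
)

```text
t: 41.9
eef_pos: [559.1, -9.6, 45.9]
tcp_rot: [-3.139, -0.0, 1.538]
ft_force: [-6.4, -1.4, 6.6]
opening: 0.116
grip_force: 30.0
```

Call:
carry_out(
  series=[
    [0.01, 0, 0, 0],
    [0.01, 0, 0, 0],
    [0, 0, 0, 0],
    [0, 0, 0, 0],
    [0, 0, 0, 0],
  ],
)

```text
t: 42.4
eef_pos: [559.1, -9.6, 45.9]
tcp_rot: [-3.137, -0.0, 1.538]
ft_force: [-11.5, -2.7, 10.8]
opening: 0.117
grip_force: 30.0
```

Run:
```python
from h import *
im=snap('scene')
P=np.array([[532.3,94.2,77],[528.9,-5.8,77],[525.7,-105.4,77]])+[119.9,-4,0]
overlay(im,'scene',[corners(p,-1.9) for p in P],280,180,160,110,5,'c6')
```

```text
(no output)
```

View pics/c6.png

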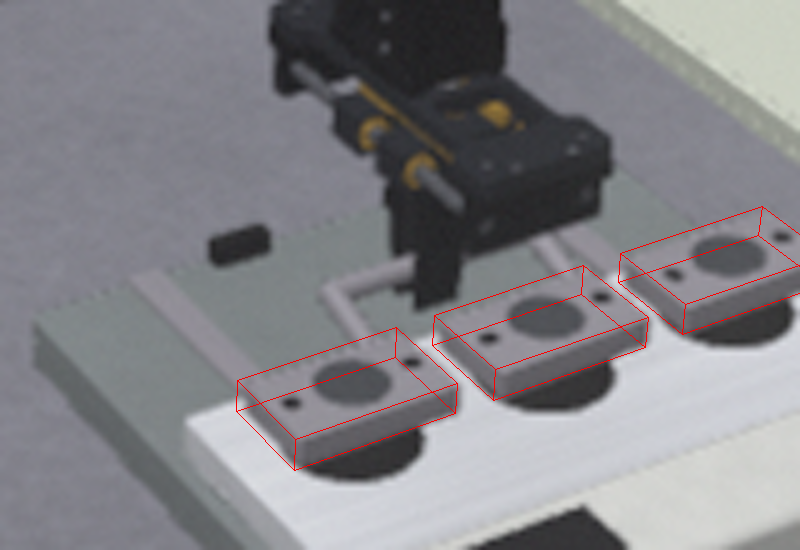

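Call:
carry_out(
  series=[
    [0, 0, 0, 0],
    [0, 0, 0, 0],
    [0, 0, 0, 0],
    [0, 0, 0, 0],
    [0, 0, 0, 0],
  ],
)

```text
t: 42.95
eef_pos: [559.1, -9.6, 45.9]
tcp_rot: [-3.137, -0.0, 1.538]
ft_force: [-11.3, -2.5, 11.5]
opening: 0.118
grip_force: 30.0
```

Call:
carry_out(
  series=[
    [0, 0, 0, 0],
    [0, 0, 0, 0],
    [0, 0, 0, 0],
    [0, 0, 0, 0],
    [0, 0, 0, 0],
  ],
)

```text
t: 43.45
eef_pos: [559.1, -9.6, 45.9]
tcp_rot: [-3.137, -0.0, 1.538]
ft_force: [-11.7, -2.4, 11.4]
opening: 0.12
grip_force: 30.0
```

Call:
carry_out(
  series=[
    [0, 0, 0, 0],
    [0, 0, 0, 0],
    [0, 0, 0, 0],
    [0, 0, 0, 0],
    [0, 0, 0, 0],
  ],
)

```text
t: 43.95
eef_pos: [559.1, -9.6, 45.9]
tcp_rot: [-3.137, -0.0, 1.538]
ft_force: [-11.3, -2.0, 10.5]
opening: 0.114
grip_force: 30.0
```

Call:
carry_out(
  series=[
    [0, 0, 0, 0],
    [0, 0, 0, 0],
    [0, 0, 0, 0],
    [0, 0, 0, 0],
    [0, 0, 0, 0],
  ],
)

```text
t: 44.45
eef_pos: [559.2, -9.6, 45.9]
tcp_rot: [-3.137, -0.0, 1.538]
ft_force: [-10.9, -3.0, 11.2]
opening: 0.119
grip_force: 30.0
```

Call:
carry_out(
  series=[
    [0, 0, 0, 0],
    [0, 0, 0, 0],
    [0, 0, 0, 0],
    [0, 0, 0, 0],
    [0, 0, 0, 0],
  ],
)

```text
t: 44.95
eef_pos: [559.1, -9.6, 45.9]
tcp_rot: [-3.137, -0.0, 1.538]
ft_force: [-11.6, -3.5, 9.1]
opening: 0.117
grip_force: 30.0
```

Call:
carry_out(
  series=[
    [0, 0, 0, 0],
    [0, 0, 0, 0],
    [0, 0, 0, 0],
    [0, 0, 0, 0],
    [0, 0, 0, 0],
  ],
)

```text
t: 45.45
eef_pos: [559.1, -9.6, 45.9]
tcp_rot: [-3.137, -0.0, 1.538]
ft_force: [-11.1, -2.7, 11.3]
opening: 0.118
grip_force: 30.0
```

Call:
carry_out(
  series=[
    [0, 0, 0, 0],
    [0, 0, 0, 0],
    [0, 0, 0, 0],
    [0, 0, 0, 0],
    [0, 0, 0, 0],
  ],
)

```text
t: 45.95
eef_pos: [559.1, -9.6, 45.9]
tcp_rot: [-3.137, -0.0, 1.538]
ft_force: [-11.6, -2.7, 10.5]
opening: 0.117
grip_force: 30.0
```

Call:
carry_out(
  series=[
    [0, 0, 0, 0],
    [0, 0, 0, 0],
    [0, 0, 0, 0],
    [0, 0, 0, 0],
    [0, 0, 0, 0],
  ],
)

```text
t: 46.45
eef_pos: [559.1, -9.6, 45.9]
tcp_rot: [-3.137, -0.0, 1.538]
ft_force: [-11.2, -1.7, 11.6]
opening: 0.117
grip_force: 30.0
```

Four seconds at the rear stop with all plates balanced. Bringing it back gently.

Call:
carry_out(
  series=[
    [-0.01, 0, 0, 0],
    [-0.02, 0, 0, 0],
    [-0.03, 0, 0, 0],
    [-0.05, 0.003, 0, 0],
    [-0.07, 0.003, 0, 0],
  ],
)

```text
t: 46.95
eef_pos: [552.6, -9.4, 45.9]
tcp_rot: [3.14, 0.0, 1.538]
ft_force: [2.5, -1.5, 0.5]
opening: 0.117
grip_force: 30.0
```

Call:
carry_out(
  series=[
    [-0.1, 0.003, 0, 0],
    [-0.1, 0.003, 0, 0],
    [-0.1, 0.003, 0, 0],
    [-0.1, 0.003, 0, 0],
    [-0.1, 0.004, 0, 0],
  ],
)

```text
t: 47.45
eef_pos: [526.7, -8.5, 45.9]
tcp_rot: [3.141, -0.0, 1.537]
ft_force: [2.2, -1.4, 0.9]
opening: 0.12
grip_force: 30.0
```

Call:
carry_out(
  series=[
    [-0.1, 0.003, 0, 0],
    [-0.1, 0.003, 0, 0],
    [-0.1, 0.003, 0, 0],
    [-0.1, 0.003, 0, 0],
    [-0.1, 0.004, 0, 0],
  ],
)

```text
t: 47.95
eef_pos: [501.7, -7.7, 45.9]
tcp_rot: [3.141, -0.0, 1.537]
ft_force: [2.9, 1.2, 0.6]
opening: 0.119
grip_force: 30.0
```

Call:
carry_out(
  series=[
    [-0.1, 0.003, 0, 0],
    [-0.1, 0.003, 0, 0],
    [-0.1, 0.003, 0, 0],
    [-0.1, 0.003, 0, 0],
    [-0.1, 0.004, 0, 0],
  ],
)

```text
t: 48.45
eef_pos: [476.7, -6.8, 45.9]
tcp_rot: [3.142, -0.0, 1.538]
ft_force: [2.6, 3.6, 1.5]
opening: 0.114
grip_force: 30.0
```

Call:
carry_out(
  series=[
    [-0.1, 0.003, 0, 0],
    [-0.1, 0.003, 0, 0],
    [-0.08, 0.003, 0, 0],
    [-0.06, 0.003, 0, 0],
    [-0.04, 0.003, 0, 0],
  ],
)

```text
t: 48.95
eef_pos: [457.8, -6.2, 45.9]
tcp_rot: [-3.141, 0.0, 1.538]
ft_force: [1.8, 3.5, 1.0]
opening: 0.121
grip_force: 30.0
```

Call:
carry_out(
  series=[
    [-0.04, 0.002, 0, 0],
    [-0.05, 0.003, 0, 0],
    [-0.06, 0.003, 0, 0],
    [-0.06, 0.002, 0, 0],
    [-0.05, 0, 0, 0],
  ],
)

```text
t: 49.45
eef_pos: [444.9, -5.7, 45.9]
tcp_rot: [3.142, 0.0, 1.538]
ft_force: [2.8, 2.3, 1.0]
opening: 0.116
grip_force: 30.0
```

Call:
carry_out(
  series=[
    [-0.04, 0.002, 0, 0],
    [-0.03, 0, 0, 0],
    [-0.02, 0, 0, 0],
    [-0.01, 0, 0, 0],
    [-0.01, 0, 0, 0],
  ],
)

```text
t: 49.95
eef_pos: [439.7, -5.6, 45.9]
tcp_rot: [3.141, -0.0, 1.538]
ft_force: [1.4, 2.7, 1.5]
opening: 0.123
grip_force: 30.0
```

Call:
carry_out(
  series=[
    [-0.01, 0, 0, 0],
    [-0.01, 0, 0, 0],
    [-0.01, 0, 0, 0],
    [0, 0, 0, 0],
    [0, 0, 0, 0],
  ],
)

```text
t: 50.45
eef_pos: [439.2, -5.6, 45.9]
tcp_rot: [3.139, 0.0, 1.537]
ft_force: [6.3, 5.0, -2.0]
opening: 0.118
grip_force: 30.0
```

Call:
carry_out(
  series=[
    [-0.01, 0, 0, 0],
    [-0.01, 0, 0, 0],
    [0, 0, 0, 0],
    [0, 0, 0, 0],
    [0, 0, 0, 0],
  ],
)

```text
t: 50.95
eef_pos: [439.2, -5.6, 46.0]
tcp_rot: [3.137, 0.0, 1.537]
ft_force: [10.2, 7.7, -6.3]
opening: 0.12
grip_force: 30.0
```

Call:
carry_out(
  series=[
    [0.02, 0, 0, 0],
    [0, 0, 0, 0],
    [0, 0, 0, 0],
    [0, 0, 0.1, 0],
    [0, 0, 0.5, 0],
  ],
  fingers=0.2,
)

```text
t: 51.45
eef_pos: [436.9, -5.5, 75.0]
tcp_rot: [-3.137, -0.0, 1.537]
ft_force: [-0.7, -0.2, 0.2]
opening: 0.392
grip_force: 0.0
```

Call:
carry_out(
  series=[
    [0, 0, 0.9, 0],
    [0, 0, 0.6, 0],
    [0.3, 0.3, 0, 0],
    [0.5, 0.5, 0, 0],
    [0.5, 0.5, 0, 0],
  ],
  fingers=-0.5,
)

```text
t: 51.95
eef_pos: [503.7, 60.0, 151.8]
tcp_rot: [3.141, 0.0, 1.536]
ft_force: [1.0, 0.5, -0.8]
opening: 0.736
grip_force: 0.0
```

Call:
carry_out(
  series=[
    [0.4, 0.4, 0, 0],
    [0.2, 0.28, 0, 0],
    [0, 0, 0, 0],
    [0, 0, 0, 0],
    [0, 0, 0, 0],
  ],
)

```text
t: 52.45
eef_pos: [532.3, 92.6, 151.0]
tcp_rot: [-3.141, 0.0, 1.537]
ft_force: [-0.2, -0.2, -0.7]
opening: 0.751
grip_force: 0.0
```

Call:
carry_out(
  series=[
    [0, 0, 0, 0],
    [0, 0, 0, 0],
    [0, 0, 0, 0],
    [0, 0, 0, 0],
    [0, 0, 0, 0],
  ],
)

```text
t: 52.95
eef_pos: [533.1, 93.3, 150.9]
tcp_rot: [3.142, 0.0, 1.537]
ft_force: [0.1, 0.6, 0.8]
opening: 0.75
grip_force: 0.0
```

Run:
```python
from h import *
im=snap('top')
for c in blobs((im.min(2)>190).astype(np.uint8),(120,190,215,340),1000,9000): print('tray',rect('top',c,20))
im=snap('scene')
P=np.array([[532.3,94.2,77],[528.9,-5.8,77],[525.7,-105.4,77]])
overlay(im,'scene',[corners(p,-1.9) for p in P],300,160,170,120,4.5,'c7')
```

```text
tray ([439.70001220703125, 338.79998779296875], [288.4, 123.1], 177.0)
```

View pics/c7.png

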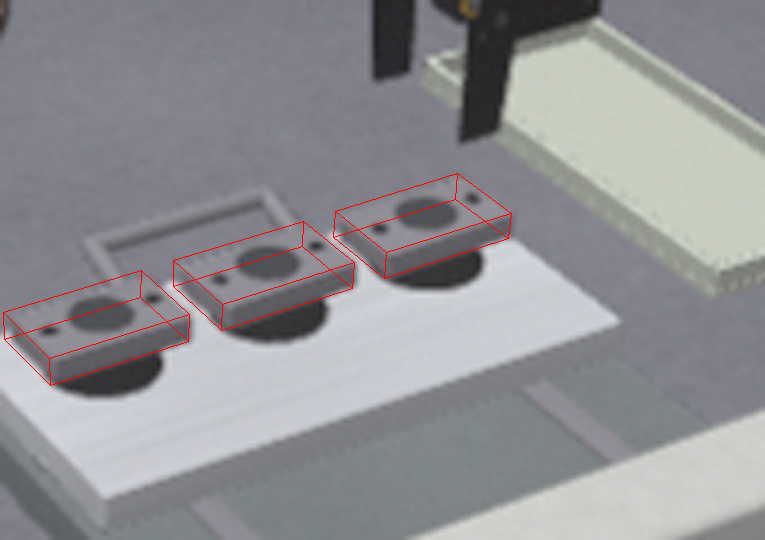

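The tray has been knocked about 30 mm toward the robot, so I'll re-measure it before placing. The plates are still balanced. Picking up the left plate.

Call:
carry_out(
  series=[
    [-0.02, 0, -0.3, 0],
    [0, 0, -0.5, 0],
    [0, 0, -0.4, 0],
    [0, 0, -0.25, 0],
    [0, 0, -0.1, 0],
  ],
)

```text
t: 53.55
eef_pos: [531.8, 93.4, 72.4]
tcp_rot: [-3.14, 0.0, 1.538]
ft_force: [0.8, -0.3, -0.4]
opening: 0.752
grip_force: 0.0
```

Call:
carry_out(
  series=[
    [0, 0, -0.03, 0],
    [0, 0, 0, 0],
    [0, 0, 0, 0],
    [0, 0, 0, 0],
    [0, 0, 0, 0],
  ],
)

```text
t: 54.05
eef_pos: [532.3, 93.4, 72.3]
tcp_rot: [3.141, -0.0, 1.538]
ft_force: [0.1, -0.2, 0.2]
opening: 0.754
grip_force: 0.0
```

Call:
carry_out(
  series=[
    [0, 0, 0, 0],
    [0, 0, 0, 0],
    [0, 0, 0, 0],
    [0, 0, 0, 0],
    [0, 0, 0, 0],
  ],
  fingers=1,
)

```text
t: 54.55
eef_pos: [532.2, 93.4, 71.9]
tcp_rot: [3.141, -0.0, 1.538]
ft_force: [0.3, -0.2, -0.0]
opening: 0.504
grip_force: 30.0
```

Call:
carry_out(
  series=[
    [0, 0, 0, 0],
    [0, 0, 0.1, 0],
    [0, 0, 0.4, 0],
    [0, 0, 0.6, 0],
    [0, 0, 0.5, 0],
  ],
)

```text
t: 55.05
eef_pos: [531.9, 93.4, 153.1]
tcp_rot: [-3.141, 0.0, 1.538]
ft_force: [0.1, -0.2, -2.2]
opening: 0.499
grip_force: 30.0
```

Run:
```python
from h import *
im=snap('top','t3')
for T in (170,190):
  for c in blobs((im.min(2)>T).astype(np.uint8),(120,190,215,340),1000,9000): print('tray',rect('top',c,20))
```

```text
tray ([439.6000061035156, 337.6000061035156], [288.8, 125.6], 177.1)
tray ([439.70001220703125, 338.70001220703125], [288.4, 123.4], 177.0)
```

View pics/t3.png

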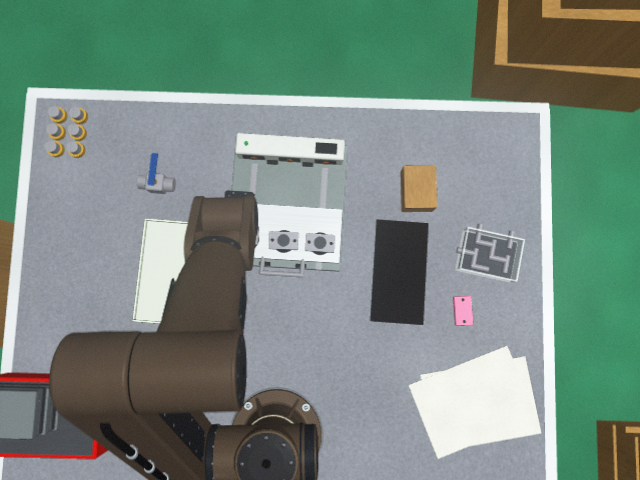

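Call:
carry_out(
  series=[
    [0, 0.3, 0, -0.1],
    [-0.03, 0.6, 0, -0.1],
    [-0.03, 0.7, 0, 0],
    [-0.03, 0.7, 0, 0],
    [-0.03, 0.7, 0, 0],
  ],
)

```text
t: 55.6
eef_pos: [525.7, 244.6, 151.6]
tcp_rot: [-3.141, 0.0, 1.516]
ft_force: [-0.3, 0.5, -2.6]
opening: 0.504
grip_force: 30.0
```

Call:
carry_out(
  series=[
    [-0.03, 0.7, 0, 0],
    [-0.03, 0.5, 0, 0],
    [-0.03, 0.3, 0, 0],
    [0, 0.2, 0, 0],
    [0, 0, 0, 0],
  ],
)

```text
t: 56.1
eef_pos: [521.5, 328.8, 151.6]
tcp_rot: [-3.141, 0.0, 1.517]
ft_force: [-0.6, 0.5, -2.5]
opening: 0.503
grip_force: 30.0
```

Call:
carry_out(
  series=[
    [0, 0, 0, 0],
    [0, 0, 0, 0],
    [0, 0, 0, 0],
    [0, 0, 0, 0],
    [0, 0, 0, 0],
  ],
)

```text
t: 56.6
eef_pos: [521.7, 328.1, 152.0]
tcp_rot: [3.141, -0.0, 1.516]
ft_force: [0.6, 0.5, -2.4]
opening: 0.5
grip_force: 30.0
```

Call:
carry_out(
  series=[
    [-0.04, 0.04, -0.5, 0],
    [0, 0, -0.8, 0],
    [0, 0, -0.7, 0],
    [0, 0, -0.4, 0],
    [0, 0, -0.2, 0],
  ],
)

```text
t: 57.1
eef_pos: [519.0, 330.0, 20.0]
tcp_rot: [-3.139, 0.001, 1.516]
ft_force: [0.4, -0.1, -2.8]
opening: 0.501
grip_force: 30.0
```

Call:
carry_out(
  series=[
    [0, 0, -0.05, 0],
    [0, 0, -0.06, 0],
    [0, 0, -0.06, 0],
    [0, 0, -0.04, 0],
    [0, 0, -0.02, 0],
  ],
)

```text
t: 57.6
eef_pos: [519.8, 330.5, 10.8]
tcp_rot: [3.141, -0.0, 1.517]
ft_force: [-0.1, -0.3, -1.9]
opening: 0.5
grip_force: 30.0
```

Call:
carry_out(
  series=[
    [0, 0, 0, 0],
    [0, 0, 0, 0],
    [0, 0, 0, 0],
    [0, 0, 0, 0],
    [0, 0, 0, 0],
  ],
)

```text
t: 58.1
eef_pos: [519.7, 330.4, 10.5]
tcp_rot: [3.141, -0.0, 1.517]
ft_force: [0.8, 0.0, -2.9]
opening: 0.501
grip_force: 30.0
```

Call:
carry_out(
  series=[
    [0, 0, -0.03, 0],
    [0, 0, -0.015, 0],
    [0, 0, 0, 0],
    [0, 0, 0, 0],
    [0, 0, 0, 0],
  ],
)

```text
t: 58.6
eef_pos: [519.8, 330.6, 8.5]
tcp_rot: [3.141, -0.0, 1.517]
ft_force: [-1.8, 1.0, 5.2]
opening: 0.501
grip_force: 30.0
```

Call:
carry_out(
  series=[
    [0, 0, -0.005, 0],
    [0, 0, 0, 0],
    [0, 0, 0, 0],
    [0, 0, 0, 0],
    [0, 0, 0, 0],
  ],
)

```text
t: 59.1
eef_pos: [519.8, 330.6, 8.3]
tcp_rot: [3.141, -0.0, 1.517]
ft_force: [-1.4, 1.4, 6.1]
opening: 0.503
grip_force: 30.0
```

Call:
carry_out(
  series=[
    [0, 0, 0, 0],
    [0, 0, 0, 0],
    [0, 0, 0, 0],
    [0, 0, 0.1, 0],
    [0, 0, 0.5, 0],
  ],
  fingers=-0.3,
)

```text
t: 59.6
eef_pos: [518.5, 329.7, 36.3]
tcp_rot: [-3.138, 0.002, 1.516]
ft_force: [0.4, -0.4, -0.5]
opening: 0.646
grip_force: 0.0
```

Call:
carry_out(
  series=[
    [0, 0, 0.8, 0],
    [0, 0, 0.8, 0],
    [0, -0.3, 0.6, 0.1],
    [0.03, -0.6, 0, 0.1],
    [0.03, -0.8, 0, 0],
  ],
  fingers=-0.5,
)

```text
t: 60.1
eef_pos: [522.8, 245.4, 149.3]
tcp_rot: [3.139, -0.001, 1.54]
ft_force: [0.9, -0.4, -0.7]
opening: 0.749
grip_force: 0.0
```

Call:
carry_out(
  series=[
    [0.03, -0.8, 0, 0],
    [0.03, -0.8, 0, 0],
    [0.03, -0.8, 0, 0],
    [0.03, -0.8, 0, 0],
    [0, -0.8, 0, 0],
  ],
)

```text
t: 60.6
eef_pos: [528.6, 43.8, 148.3]
tcp_rot: [3.141, 0.0, 1.538]
ft_force: [0.4, -0.6, -1.3]
opening: 0.75
grip_force: 0.0
```

Call:
carry_out(
  series=[
    [0, -0.6, 0, 0],
    [0, -0.3, 0, 0],
    [0, -0.15, 0, 0],
    [0, 0, 0, 0],
    [0, 0, 0, 0],
  ],
)

```text
t: 61.1
eef_pos: [528.6, -6.2, 147.9]
tcp_rot: [-3.142, -0.0, 1.538]
ft_force: [-1.1, 0.3, -0.6]
opening: 0.753
grip_force: 0.0
```

Call:
carry_out(
  series=[
    [0, 0, 0, 0],
    [0, 0, 0, 0],
    [0, 0, 0, 0],
    [0, 0, 0, 0],
    [0, 0, 0, 0],
  ],
)

```text
t: 61.6
eef_pos: [528.6, -7.0, 147.9]
tcp_rot: [3.141, 0.0, 1.538]
ft_force: [0.3, 0.2, 0.0]
opening: 0.751
grip_force: 0.0
```

Run:
```python
from h import *
im=snap('top','t4')
for c in blobs((im.min(2)>180).astype(np.uint8),(120,190,215,340),1000,9000): print('tray',rect('top',c,20))
for T in (150,170): print([rect('top',c,21) for c in blobs((im.max(2)<T).astype(np.uint8),(143,222,188,310),100,900)])
```

```text
tray ([448.29998779296875, 334.20001220703125], [270.8, 131.4], 177.0)
[]
[([519.4000244140625, 331.20001220703125], [36.0, 33.3], 118.8)]
```

Call:
carry_out(
  series=[
    [0.006, 0, -0.3, 0],
    [0, 0, -0.5, 0],
    [0, 0, -0.4, 0],
    [0, 0, -0.2, 0],
    [0, 0, -0.1, 0],
  ],
)

```text
t: 62.15
eef_pos: [528.7, -7.1, 72.2]
tcp_rot: [-3.141, -0.0, 1.537]
ft_force: [0.1, 0.0, 0.3]
opening: 0.754
grip_force: 0.0
```

Call:
carry_out(
  series=[
    [0, 0, -0.02, 0],
    [0, 0, 0, 0],
    [0, 0, 0, 0],
    [0, 0, 0, 0],
    [0, 0, 0, 0],
  ],
)

```text
t: 62.65
eef_pos: [529.1, -7.1, 72.3]
tcp_rot: [3.141, 0.0, 1.538]
ft_force: [-0.3, 0.8, -0.2]
opening: 0.753
grip_force: 0.0
```

Call:
carry_out(
  series=[
    [0, 0, 0, 0],
    [0, 0, 0, 0],
    [0, 0, 0, 0],
    [0, 0, 0, 0],
    [0, 0, 0, 0],
  ],
  fingers=1,
)

```text
t: 63.15
eef_pos: [528.9, -7.1, 71.9]
tcp_rot: [3.142, 0.0, 1.538]
ft_force: [-1.4, 0.0, 0.0]
opening: 0.506
grip_force: 29.8
```

Call:
carry_out(
  series=[
    [0, 0, 0, 0],
    [0, 0, 0.1, 0],
    [0, 0, 0.4, 0],
    [0, 0, 0.6, 0],
    [0, 0, 0.5, 0],
  ],
)

```text
t: 63.65
eef_pos: [528.8, -7.1, 153.1]
tcp_rot: [-3.141, -0.0, 1.538]
ft_force: [0.0, -0.1, -2.4]
opening: 0.503
grip_force: 29.8
```

Call:
carry_out(
  series=[
    [-0.1, 0.3, 0, -0.1],
    [-0.2, 0.7, 0, -0.1],
    [-0.2, 0.8, 0, 0],
    [-0.2, 0.8, 0, 0],
    [-0.2, 0.8, 0, 0],
  ],
)

```text
t: 64.15
eef_pos: [483.2, 164.2, 152.1]
tcp_rot: [-3.141, 0.0, 1.516]
ft_force: [0.8, -0.1, -2.2]
opening: 0.504
grip_force: 29.8
```

Call:
carry_out(
  series=[
    [-0.2, 0.8, 0, 0],
    [-0.2, 0.8, 0, 0],
    [-0.2, 0.7, 0, 0],
    [-0.2, 0.6, 0, 0],
    [-0.1, 0.5, 0, 0],
  ],
)

```text
t: 64.65
eef_pos: [437.7, 334.5, 152.0]
tcp_rot: [-3.141, 0.0, 1.518]
ft_force: [-0.2, 0.4, -2.1]
opening: 0.5
grip_force: 29.8
```

Call:
carry_out(
  series=[
    [0, 0, 0, 0],
    [0, 0, 0, 0],
    [0, 0, 0, 0],
    [0, 0, 0, 0],
    [0, 0, 0, 0],
  ],
)

```text
t: 65.15
eef_pos: [439.2, 332.2, 152.0]
tcp_rot: [3.142, 0.0, 1.515]
ft_force: [-0.0, -0.7, -2.3]
opening: 0.505
grip_force: 29.8
```

Call:
carry_out(
  series=[
    [0, 0.04, -0.5, 0],
    [0, 0, -0.8, 0],
    [0, 0, -0.7, 0],
    [0, 0, -0.4, 0],
    [0, 0, -0.2, 0],
  ],
)

```text
t: 65.65
eef_pos: [438.6, 334.2, 20.2]
tcp_rot: [-3.14, 0.001, 1.516]
ft_force: [0.1, -0.4, -2.4]
opening: 0.504
grip_force: 29.8
```

Call:
carry_out(
  series=[
    [0, 0, -0.05, 0],
    [0, 0, -0.06, 0],
    [0, 0, -0.06, 0],
    [0, 0, -0.05, 0],
    [0, 0, -0.02, 0],
  ],
)

```text
t: 66.15
eef_pos: [439.1, 335.0, 10.2]
tcp_rot: [3.141, -0.0, 1.517]
ft_force: [-0.2, 0.1, -3.8]
opening: 0.505
grip_force: 29.8
```

Call:
carry_out(
  series=[
    [0, 0, -0.02, 0],
    [0, 0, -0.015, 0],
    [0, 0, 0, 0],
    [0, 0, 0, 0],
    [0, 0, 0, 0],
  ],
)

```text
t: 66.65
eef_pos: [439.0, 335.0, 8.3]
tcp_rot: [3.141, -0.0, 1.517]
ft_force: [0.1, 1.1, -1.2]
opening: 0.505
grip_force: 29.8
```

Call:
carry_out(
  series=[
    [0, 0, -0.006, 0],
    [0, 0, 0, 0],
    [0, 0, 0, 0],
    [0, 0, 0, 0],
    [0, 0, 0, 0],
  ],
)

```text
t: 67.15
eef_pos: [439.0, 335.0, 8.2]
tcp_rot: [3.141, -0.0, 1.517]
ft_force: [-0.8, 1.6, 5.0]
opening: 0.502
grip_force: 29.8
```

Call:
carry_out(
  series=[
    [0, 0, 0, 0],
    [0, 0, 0, 0],
    [0, 0, 0, 0],
    [0, 0, 0.1, 0],
    [0, 0, 0.5, 0],
  ],
  fingers=-0.3,
)

```text
t: 67.65
eef_pos: [438.0, 334.2, 36.5]
tcp_rot: [-3.138, 0.002, 1.517]
ft_force: [0.5, 1.5, -0.6]
opening: 0.649
grip_force: 0.0
```

Call:
carry_out(
  series=[
    [0, 0, 0.8, 0],
    [0, 0, 0.8, 0],
    [0.1, -0.3, 0.6, 0.1],
    [0.15, -0.7, 0, 0.1],
    [0.15, -0.8, 0, 0],
  ],
  fingers=-0.5,
)

```text
t: 68.15
eef_pos: [459.2, 244.6, 149.2]
tcp_rot: [3.139, -0.001, 1.54]
ft_force: [0.7, -0.4, 0.2]
opening: 0.752
grip_force: 0.0
```

Call:
carry_out(
  series=[
    [0.15, -0.8, 0, 0],
    [0.15, -0.8, 0, 0],
    [0.15, -0.8, 0, 0],
    [0.15, -0.8, 0, 0],
    [0.15, -0.8, 0, 0],
  ],
)

```text
t: 68.65
eef_pos: [496.5, 43.2, 148.3]
tcp_rot: [3.141, 0.0, 1.538]
ft_force: [0.8, 0.9, 0.2]
opening: 0.748
grip_force: 0.0
```

Call:
carry_out(
  series=[
    [0.15, -0.8, 0, 0],
    [0.15, -0.8, 0, 0],
    [0.15, -0.7, 0, 0],
    [0.13, -0.5, 0, 0],
    [0, -0.2, 0, 0],
  ],
)

```text
t: 69.15
eef_pos: [525.9, -107.2, 148.0]
tcp_rot: [3.141, 0.0, 1.535]
ft_force: [0.4, -0.1, 0.4]
opening: 0.751
grip_force: 0.0
```

Call:
carry_out(
  series=[
    [0, 0, 0, 0],
    [0, 0, 0, 0],
    [0, 0, 0, 0],
    [0, 0, 0, 0],
    [0, 0, 0, 0],
  ],
)

```text
t: 69.65
eef_pos: [525.4, -104.4, 148.0]
tcp_rot: [3.141, -0.0, 1.539]
ft_force: [-0.4, 0.2, 0.5]
opening: 0.748
grip_force: 0.0
```

Run:
```python
from h import *
im=snap('top','t5')
for c in blobs((im.min(2)>180).astype(np.uint8),(120,190,215,340),1000,9000): print('tray',rect('top',c,20))
```

```text
tray ([457.1000061035156, 333.79998779296875], [253.3, 131.3], 177.1)
```

Call:
carry_out(
  series=[
    [0.006, -0.02, -0.3, 0],
    [0, 0, -0.5, 0],
    [0, 0, -0.4, 0],
    [0, 0, -0.2, 0],
    [0, 0, -0.1, 0],
  ],
)

```text
t: 70.2
eef_pos: [525.6, -105.9, 72.2]
tcp_rot: [-3.141, -0.0, 1.538]
ft_force: [-0.7, 0.4, -0.5]
opening: 0.748
grip_force: 0.0
```

Call:
carry_out(
  series=[
    [0, 0, -0.02, 0],
    [0, 0, 0, 0],
    [0, 0, 0, 0],
    [0, 0, 0, 0],
    [0, 0, 0, 0],
  ],
)

```text
t: 70.7
eef_pos: [525.9, -106.1, 72.3]
tcp_rot: [3.141, 0.0, 1.538]
ft_force: [-0.5, 0.3, 0.4]
opening: 0.751
grip_force: 0.0
```

Call:
carry_out(
  series=[
    [0, 0, 0, 0],
    [0, 0, 0, 0],
    [0, 0, 0, 0],
    [0, 0, 0, 0],
    [0, 0, 0, 0],
  ],
  fingers=1,
)

```text
t: 71.2
eef_pos: [525.7, -106.1, 71.9]
tcp_rot: [3.142, -0.0, 1.538]
ft_force: [-0.3, -0.2, 0.7]
opening: 0.502
grip_force: 30.0
```

Call:
carry_out(
  series=[
    [0, 0, 0, 0],
    [0, 0, 0.1, 0],
    [0, 0, 0.4, 0],
    [0, 0, 0.6, 0],
    [0, 0, 0.5, 0],
  ],
)

```text
t: 71.7
eef_pos: [525.5, -106.1, 153.0]
tcp_rot: [-3.141, -0.0, 1.538]
ft_force: [0.5, -0.1, -3.4]
opening: 0.501
grip_force: 30.0
```

Call:
carry_out(
  series=[
    [-0.1, 0.3, 0, -0.1],
    [-0.25, 0.7, 0, -0.1],
    [-0.3, 0.8, 0, 0],
    [-0.3, 0.8, 0, 0],
    [-0.3, 0.8, 0, 0],
  ],
)

```text
t: 72.2
eef_pos: [462.2, 65.1, 152.0]
tcp_rot: [-3.141, 0.0, 1.516]
ft_force: [-0.2, -0.1, -3.5]
opening: 0.499
grip_force: 30.0
```

Call:
carry_out(
  series=[
    [-0.3, 0.8, 0, 0],
    [-0.3, 0.8, 0, 0],
    [-0.3, 0.8, 0, 0],
    [-0.3, 0.8, 0, 0],
    [-0.3, 0.8, 0, 0],
  ],
)

```text
t: 72.7
eef_pos: [387.2, 265.3, 152.1]
tcp_rot: [3.142, 0.0, 1.517]
ft_force: [1.0, 0.1, -3.7]
opening: 0.502
grip_force: 30.0
```

Call:
carry_out(
  series=[
    [-0.3, 0.7, 0, 0],
    [-0.2, 0.5, 0, 0],
    [-0.1, 0.2, 0, 0],
    [0, 0, 0, 0],
    [0, 0, 0, 0],
  ],
)

```text
t: 73.2
eef_pos: [358.3, 333.2, 151.8]
tcp_rot: [-3.141, 0.0, 1.517]
ft_force: [-0.6, -0.5, -3.3]
opening: 0.499
grip_force: 30.0
```

Call:
carry_out(
  series=[
    [0, 0, 0, 0],
    [0, 0, 0, 0],
    [0, 0, 0, 0],
    [0, 0, 0, 0],
    [0, 0, 0, 0],
  ],
)

```text
t: 73.7
eef_pos: [358.4, 333.7, 151.9]
tcp_rot: [3.141, -0.0, 1.516]
ft_force: [-0.6, -0.7, -4.0]
opening: 0.5
grip_force: 30.0
```

Call:
carry_out(
  series=[
    [0.02, 0.09, -0.5, 0],
    [0, 0, -0.8, 0],
    [0, 0, -0.7, 0],
    [0, 0, -0.4, 0],
    [0, 0, -0.2, 0],
  ],
)

```text
t: 74.2
eef_pos: [358.8, 338.0, 20.2]
tcp_rot: [-3.14, 0.002, 1.517]
ft_force: [-0.1, -0.5, -2.9]
opening: 0.504
grip_force: 30.0
```

Call:
carry_out(
  series=[
    [0, 0, -0.05, 0],
    [0, 0, -0.06, 0],
    [0, 0, -0.06, 0],
    [0, 0, -0.05, 0],
    [0, 0, -0.02, 0],
  ],
)

```text
t: 74.7
eef_pos: [359.4, 338.5, 10.1]
tcp_rot: [3.141, -0.0, 1.517]
ft_force: [-0.2, 0.7, -2.5]
opening: 0.5
grip_force: 30.0
```

Call:
carry_out(
  series=[
    [0, 0, -0.02, 0],
    [0, 0, -0.015, 0],
    [0, 0, -0.005, 0],
    [0, 0, 0, 0],
    [0, 0, 0, 0],
  ],
)

```text
t: 75.2
eef_pos: [359.3, 338.4, 8.2]
tcp_rot: [3.141, -0.0, 1.517]
ft_force: [-0.7, -0.1, 5.3]
opening: 0.504
grip_force: 30.0
```

Call:
carry_out(
  series=[
    [0, 0, 0, 0],
    [0, 0, 0, 0],
    [0, 0, 0, 0],
    [0, 0, 0.1, 0],
    [0, 0, 0.5, 0],
  ],
  fingers=-0.3,
)

```text
t: 75.7
eef_pos: [358.5, 337.8, 36.8]
tcp_rot: [-3.139, 0.002, 1.517]
ft_force: [0.2, 0.4, 0.8]
opening: 0.648
grip_force: 0.0
```

Call:
carry_out(
  series=[
    [0, 0, 0.8, 0],
    [0, 0, 0.8, 0],
    [0.2, -0.4, 0.8, 0],
    [0.2, -0.8, 0.3, 0],
    [0.2, -0.8, 0, 0],
  ],
)

```text
t: 76.2
eef_pos: [390.1, 237.9, 175.5]
tcp_rot: [3.137, -0.002, 1.518]
ft_force: [1.3, 0.1, -1.0]
opening: 0.651
grip_force: 0.0
```

Call:
carry_out(
  series=[
    [0.2, -0.8, 0, 0],
    [0.2, -0.8, 0, 0],
    [0.2, -0.8, 0, 0],
    [0.2, -0.8, 0, 0],
    [0, -0.8, 0, 0],
  ],
)

```text
t: 76.7
eef_pos: [430.0, 36.6, 173.3]
tcp_rot: [3.14, 0.0, 1.516]
ft_force: [0.8, 0.0, 0.3]
opening: 0.649
grip_force: 0.0
```

Call:
carry_out(
  series=[
    [0, -0.8, 0, 0],
    [0, -0.8, 0, 0],
    [0, -0.8, 0, 0],
    [0, -0.8, 0, 0],
    [0, -0.8, 0, 0],
  ],
)

```text
t: 77.2
eef_pos: [428.8, -163.3, 173.2]
tcp_rot: [3.141, 0.0, 1.516]
ft_force: [-0.2, 1.0, 0.5]
opening: 0.648
grip_force: 0.0
```

Call:
carry_out(
  series=[
    [0, -0.5, 0, 0],
    [0, -0.2, 0, 0],
    [0, 0, 0, 0],
    [0, 0, 0, 0],
    [0, 0, 0, 0],
  ],
)

```text
t: 77.7
eef_pos: [429.2, -195.4, 173.0]
tcp_rot: [-3.142, -0.0, 1.518]
ft_force: [-0.5, -0.7, -0.2]
opening: 0.653
grip_force: 0.0
```

Run:
```python
from h import *
im=snap('top','t6');print(domes(im))
a=im[190:340,120:360];cv2.imwrite('pics/c8.png',cv2.resize(a,None,fx=3.3,fy=3.3,interpolation=cv2.INTER_CUBIC)[:,:,::-1])
for c in blobs((im.min(2)>180).astype(np.uint8),(120,190,215,340),1000,9000): print('tray',rect('top',c,20))
```

```text
([[247.3, 238.6], [283.5, 240.7], [319.8, 243.2]], [[532.6, 94.2], [529.6, -5.6], [525.7, -105.6]])
tray ([439.3999938964844, 334.70001220703125], [288.7, 131.4], 177.0)
```

View pics/c8.png

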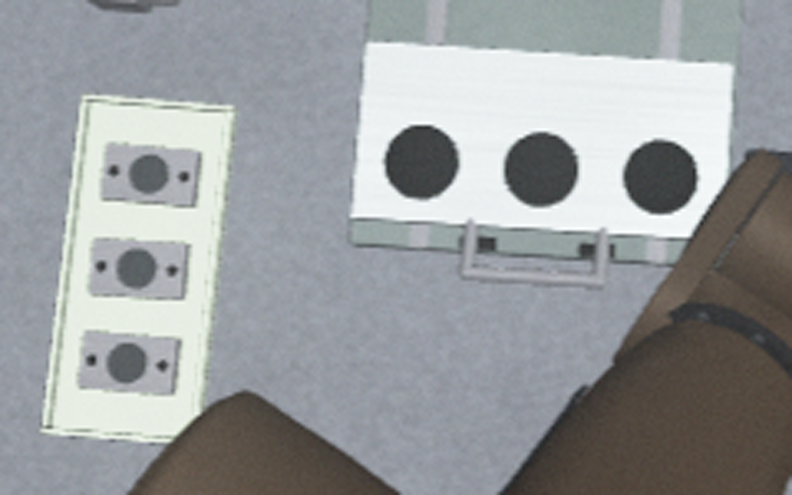

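All three plates lie flat in a single layer in the tray, at crop (150,174), (137,269) and (128,362). The dome positions match the front-stop reading to within 0.3 mm, so I'm handing in.

```bash
python3 -c "
from cell import env
print(env.job_done())"
```

```text
the job is handed in; nothing more can be done
None
```

The job is handed in. All three plates stayed balanced through about four seconds at the rear stop and now lie flat in a single layer in the tray, with the empty carriage at the front stop. One descent briefly read 100 N at the wrist (limit 120 N) when the fingertips touched the mat, and the hand-in call returned no verdict.

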